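Kit the parts for a bearing change

ROBOT

A 6-joint arm with a two-finger parallel gripper is mounted at the origin on a cart in front of the work surface, level with it; the furniture and walls round the work are solid. World frame = base frame: x ahead of the robot, y to its left, z up, the work surface at z = 0. Lengths are in m, angles in degrees, forces in N, time in s.
With the tool pointing down it reaches from about 0.25 to 0.725 m from the base axis. Payload 9.7 kg.
Tool frame: the origin (TCP) lies at the very end of the fingers, on their centre line; the grasp point (between the pads) lies 19 mm behind it; z points along the fingers, y is the direction in which the jaws open and shut (so a half turn about z gives the same grasp; the last joint's range is limited). The gripper opens to 85 mm and grips with 20 to 120 N. Pads are 22 mm wide; open, the fingers measure 114 mm over their backs; the gripper's body (76 mm by 85 mm) begins 54 mm behind the grasp point. The pads swing forward as they close: fully open they stand 13 mm farther back than shut.
Start: joints at [65.661, 4.979, 10.078, 95.1, 0, 90], TCP at [0.227, 0.501, 0.211] pointing down, gripper open.
Joint ranges: [-179.16, 179.16], [-48.56, 103.87], [-65.8, 70.77], [-126.05, 130.52], [-82.76, 87.17], [-180, 180]. Speed limits (degrees/s): [127.2, 127.2, 147.25, 180, 180, 180].

INTERFACE

Orientations are given as [roll, pitch, yaw] about the fixed x, y, z axes, in that order (R = Rz(yaw) Ry(pitch) Rx(roll)).
In Python, from workcell import bot gives the robot as it stands.
- The arm moves only by the shell command python3 -m pendant 'ROWS' [FORCE]. ROWS is JSON, a list that holds one entry, the list of rows, each a list of 7 numbers: the shift along the tool's x, y, z in cm, then the turn, a rotation vector about the tool's x, y, z in rad, then the opening in per cent of the stroke, from 0 (shut) to 100 (fully open). In form: [[[dx, dy, dz, ax, ay, az, gripper], ...]]. A call has 1 to 5 rows; each row shifts and turns the pose as measured when the row begins, along the tool's axes as they then stand; what a row does not reach is not made up. A row lasts 1/12 s, in which the tool goes at most 41.7 mm and 7.16 degrees, less where a joint would pass 70% of its speed; a pose out of reach is approached as far as the arm can. A call with a gripper value outside its range is refused whole. The fingers move at their own pace and stop on an object; FORCE is the grip in N (left out, the last holds). Time passes only in rows, so rows that do not move let the fingers close. It gives the time, the measured TCP pose, the force and the opening at its end, in the units of the state.
- bot.get_obs(): the state, without advancing time (a new reading comes with each control period).
- bot.camera(name): name is "scene" or "side" or "wrist"; returns the picture (400x640x3 uint8, red, green, blue); there is no depth.
- bot.get_calibration(name): a dict with "intrinsics" (3x3 intrinsics, pixels), "D" ([k1, k2, p1, p2, k3] as OpenCV has them; the pictures are not rectified), "pose" (4x4, takes a point from camera to world coordinates); the wrist camera has in their place "T_tool_cam" (4x4, takes a point from camera to tool coordinates, whose origin is the TCP and whose axes are the flange's). Camera axes: x right, y down, z forward; pixel columns grow to the right and rows downward; lengths in m; the calibration is good to about 2 mm. A picture is of the moment at which its call begins: read the wrist's pose just before it. get_calibration takes no time and is no camera call.
- bot.job_done(): hands the job in, once; it reports no verdict.
Trained networks look in the newest picture that a camera, given by its name, has taken for a name from the list of things; names that differ only in an ending like _2 or _b are one class to them, and where a whole thing is asked for, a point or a joint stands for the part that bears it (a point fixed in the world has none). Each returns a list of dicts, best first, with "confidence" (0 to 1); they miss things now and then, are a little off and sometimes report something else, mostly with a low value. They report only what shows in the picture. A call takes as long as a camera call.
- bot.masks_of(camera, thing): "pixels" (400x640 bool, what is visible of it) and "extent" ([left, top, right, bottom] in pixels, round what is visible of it).
- bot.mark_of(camera, thing): "uv" ([column, row] in pixels: a listed point, or the origin of a listed thing).
The state is a dict: "time": time; "q": joint angles; "qd": joint speeds; "joint_efforts": joint torques, N m; "ee_pos": TCP position; "tcp_rot": TCP orientation; "wrist_force": force on the tool from outside, world axes, zero at the start; "torque": the same for the moment, N m; "opening": finger opening in m.
Only numpy, scipy, OpenCV 4.12 (cv2) and the standard library are available. Lean on these libraries where they do the work, as an engineer would, in place of code of your own. Each camera call takes 0.05 s, during which the arm holds its last target. There are 200 camera calls.

TASK

Load the modular kitting tray for the next bearing change: set the bearing down (do not drop it) over the pin on the round seat and the larger hex nut over the pin on the hexagonal seat, and stack the two bored flange plates on the sloping shelf, the larger one underneath, each lengthwise up the slope, lying flat in the middle with its lower end against the stop. The smaller nut and the blank plate without a centre hole are not part of this kit: leave them where they lie.

Things in the scene. Friction and masses are not known exactly. Their poses are not given: they have to be found in the camera images.
- large_flange: the larger bored flange plate: flat bright steel plate 80 x 46 x 10 mm with rounded corners, one round 26 mm hole through its centre and a small bolt hole in each corner. Origin at the centre of its underside, x along the 80 mm length, y across the 46 mm width, z up. Starts lying flat on the bench. 0.22 kg.
- small_flange: the smaller bored flange plate: flat bright steel plate 64 x 38 x 10 mm, one round 18 mm hole through its centre and a small bolt hole in each corner. Origin at the centre of its underside, x along the 64 mm length, y across the 38 mm width, z up. Starts lying flat on the bench. 0.15 kg.
- blank_plate: look-alike, not part of the kit: blanking plate 80 x 46 x 10 mm in the same steel, with the four small corner holes but NO centre hole. Origin at the centre of its underside, x along its length, z up. Lies flat on the bench.
- bearing: ball bearing: plain grey steel ring, 52 mm outside diameter, 18 mm high, lying flat. Origin at the centre of its underside, z up. A pin up to 13 mm thick passes freely through its bore. 0.13 kg.
- hex_nut_m20: the larger hex nut (M20): steel, 30 mm across flats, 34 mm across corners, 16 mm high, lying flat. Origin at the centre of its underside, z up; its flats face 15, 75 and 135 degrees (and opposite) from its own x axis, counter-clockwise seen from above. A pin up to 12 mm thick passes freely through it. 0.06 kg.
- hex_nut_m16: look-alike, not part of the kit: the smaller hex nut (M16), 24 mm across flats, 27 mm across corners, 13 mm high, same steel, lying flat on the bench. Origin at the centre of its underside.
- bearing_module: bearing's place: one of three grey modules clipped side by side in any order, 96 mm apart along y, into a fixed black tray base. Block 106 x 88 x 16 mm, on it a ROUND seat 42 mm wide, 8 mm high, with an upright steel pin 10 mm thick, 27 mm above the seat, rounded to a blunt point over its upper half. Origin: centre of the block's underside, 6 mm above the bench, z up; seat top at z = 24 mm.
- nut_module: nut's place: grey module like the bearing's, but with a small HEXAGONAL seat, 25 mm across flats, 8 mm high, and an upright steel pin 9 mm thick, 27 mm above the seat, rounded to a blunt point over its upper half. Origin: centre of the block's underside, 6 mm above the bench, z up; seat top at z = 24 mm.
- shelf_bed: plates' place: sloping bed of the third module (fixed), 66 mm wide, 90 mm long, tilted 18 deg, with three flush bright strips, no side walls, and at its lower end (nearer the robot) a stop: two 20 mm lugs 24 mm high, 18 mm apart. Origin: bed surface, middle of the lower end, at the stop's face, 26 mm over the bench; x up the slope, z square to the bed. Friction may hold a plate short of the stop.

How it is judged:
By the outcome, as a careful person would: the job done as asked, in the order asked, and still so for the second after the job is handed in, with the robot touching nothing.
It also fails if it takes over 131 s, if anything falls off the work surface, if the arm or the gripper's body presses on something with over 40 N, if the wrist force passes 120 N, or if a joint passes its speed limit or range.

## Working session

There is one attempt and no reset: what is moved stays moved. The work goes in short steps, Python scripts to look and compute and a shell command to move; the robot and the scene stay as the last step left them, time stands still between calls to the robot, and variables do not carry over. Pictures are saved under pics/ and viewed, about 12 in all and at most 16, crops included, and the job is handed in when it is done.

```bash
mkdir -p pics; ls
cat > h.py <<'E'
import numpy as np,cv2
from workcell import bot
from scipy.spatial.transform import Rotation as R
def tool():
    o=bot.get_obs();T=np.eye(4);T[:3,:3]=R.from_euler('xyz',o['tcp_rot'],degrees=True).as_matrix();T[:3,3]=o['ee_pos'];return T
def shot(c,name=None):
    T=tool();im=bot.camera(c)
    if name: cv2.imwrite(f'pics/{name}.png',im[:,:,::-1])
    k=bot.get_calibration(c);P=np.array(k['pose']) if 'pose' in k else T@np.array(k['T_tool_cam'])
    return im,np.array(k['intrinsics']),np.array(k['D']),P
def ray(uv,K,D,P,z):
    n=cv2.undistortPoints(np.array(uv,float).reshape(-1,1,2),K,D).reshape(-1,2)
    d=np.c_[n,np.ones(len(n))]@P[:3,:3].T
    return P[:3,3]+d*((z-P[2,3])/d[:,2])[:,None]
def proj(X,K,D,P):
    Q=np.linalg.inv(P);return cv2.projectPoints(np.array(X,float).reshape(-1,3),cv2.Rodrigues(Q[:3,:3])[0],Q[:3,3],K,D)[0].reshape(-1,2)
def st():
    o=bot.get_obs();print('t',round(o['time'],2),'p',np.round(o['ee_pos'],4),'r',np.round(o['tcp_rot'],2),'F',np.round(o['wrist_force'],1),'op',round(o['opening'],4),'q',np.round(o['q'],1))
def delta(pos,rot):
    """rows amounts (cm, rad) in tool axes from present pose to target"""
    T=tool();d=T[:3,:3].T@(np.array(pos)-T[:3,3])*100
    w=(R.from_matrix(T[:3,:3]).inv()*R.from_euler('xyz',rot,degrees=True)).as_rotvec()
    print('d',np.round(d,2),'w',np.round(w,3))
THINGS=['large_flange','small_flange','blank_plate','bearing','hex_nut_m20','hex_nut_m16','bearing_module','nut_module','shelf_bed']
E
python3 - <<'E'
from h import *
st()
print(bot.get_calibration('wrist'))
a=shot('scene','scene0')
Z=dict(large_flange=0,small_flange=0,blank_plate=0,bearing=0,hex_nut_m20=0,hex_nut_m16=0,bearing_module=.006,nut_module=.006,shelf_bed=.026)
for t in THINGS:
    for m in bot.mark_of('scene',t)[:2]: print(t,round(m['confidence'],2),np.round(m['uv']),np.round(ray(m['uv'],*a[1:],Z[t])[0],3))
shot('side','side0')
E
```

```text
pics
t 0.0 p [0.2266 0.5009 0.2103] r [-179.92   -0.    155.66] F [-0.1 -0.4  0.5] op 0.0851 q [65.7  5.  10.  95.1  0.  90. ]
{'intrinsics': array([[287.88567959,   0.        , 316.58907868],
       [  0.        , 287.88567959, 201.89348296],
       [  0.        ,   0.        ,   1.        ]]), 'D': array([-0.0221719,  0.       ,  0.       ,  0.       ,  0.       ]), 'T_tool_cam': array([[-4.70969888e-04, -9.47405575e-01, -3.20035085e-01,
         8.15128974e-02],
       [ 9.99999389e-01, -7.66182791e-04,  7.96525941e-04,
        -6.91574529e-04],
       [-9.99838491e-04, -3.20034514e-01,  9.47405357e-01,
        -1.63345670e-01],
       [ 0.00000000e+00,  0.00000000e+00,  0.00000000e+00,
         1.00000000e+00]])}
large_flange 0.67 [257. 200.] [0.53  0.278 0.   ]
small_flange 0.55 [294. 222.] [0.445 0.066 0.   ]
blank_plate 0.53 [258. 201.] [0.523 0.268 0.   ]
bearing 0.39 [218. 196.] [0.496 0.424 0.   ]
hex_nut_m20 0.52 [272. 215.] [0.454 0.155 0.   ]
hex_nut_m20 0.45 [334. 235.] [ 0.428 -0.079  0.   ]
hex_nut_m16 0.52 [272. 215.] [0.454 0.155 0.   ]
hex_nut_m16 0.45 [334. 235.] [ 0.428 -0.079  0.   ]
bearing_module 0.83 [437. 238.] [ 0.53  -0.339  0.006]
nut_module 0.83 [466. 256.] [ 0.471 -0.426  0.006]
shelf_bed 0.56 [400. 224.] [ 0.53  -0.232  0.026]
```

Run:
```python
import cv2,numpy as np
a=cv2.imread('pics/scene0.png');b=cv2.imread('pics/side0.png')
cv2.imwrite('pics/v1.png',cv2.resize(a[160:300,180:520],(800,330),interpolation=cv2.INTER_CUBIC))
cv2.imwrite('pics/v1.png',np.vstack([cv2.resize(a[160:290,180:520],(780,298),interpolation=cv2.INTER_CUBIC),cv2.resize(b,(480,300))[:, :480] if 0 else np.pad(cv2.resize(b,(480,300)),((0,0),(0,300),(0,0)))]))
```

```text
(no output)
```

View pics/v1.png

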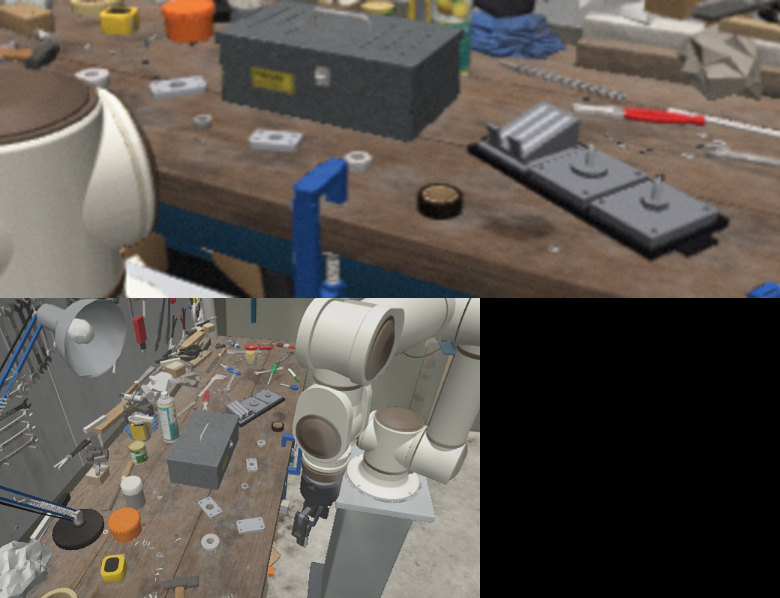

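Visible in the upper crop (the scene camera): bearing far left (~(92,75)), a bored plate (178,87), small nut (203,120), small bored plate (275,138), larger nut (357,160), and the tray with modules in the order shelf, bearing, nut. The side view shows one more plate, near (250,524). Next is a wrist look.

Run:
```python
from h import *
a=shot('wrist','w0')
for t in THINGS[:6]:
    for m in bot.mark_of('wrist',t)[:2]: print(t,round(m['confidence'],2),np.round(m['uv']),np.round(ray(m['uv'],*a[1:],0)[0],3))
b=shot('side')
for t in THINGS[:6]:
    for m in bot.mark_of('side',t)[:2]: print('side',t,round(m['confidence'],2),np.round(m['uv']),np.round(ray(m['uv'],*b[1:],0)[0],3))
```

```text
large_flange 0.19 [258. 310.] [0.393 0.323 0.   ]
small_flange 0.67 [136. 385.] [0.45  0.045 0.   ]
blank_plate 0.76 [255. 308.] [0.388 0.321 0.   ]
bearing 0.93 [333. 341.] [0.5   0.408 0.   ]
side large_flange 0.71 [277. 284.] [0.54  0.294 0.   ]
side small_flange 0.69 [335. 226.] [0.45  0.059 0.   ]
side blank_plate 0.97 [333. 304.] [0.4   0.323 0.   ]
side bearing 0.75 [282. 327.] [ 0.493  0.408 -0.   ]
side hex_nut_m20 0.57 [326. 253.] [0.451 0.166 0.   ]
side hex_nut_m20 0.4 [348. 194.] [ 0.441 -0.085  0.   ]
side hex_nut_m16 0.57 [326. 253.] [0.451 0.166 0.   ]
side hex_nut_m16 0.4 [348. 194.] [ 0.441 -0.085  0.   ]
```

View pics/w0.png

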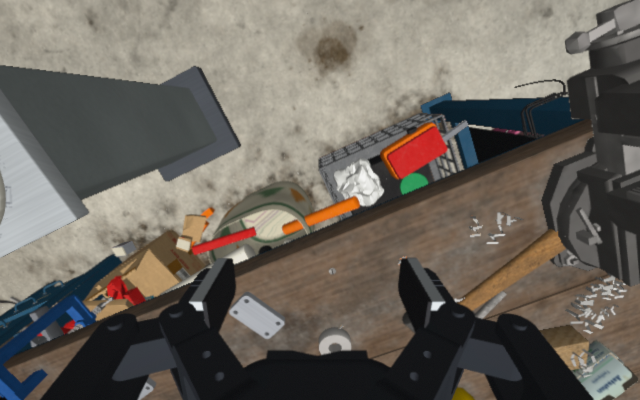

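The wrist view shows the blank plate at (257,315) with no centre hole, and the bearing at (335,340). Moving over the bearing.

```bash
cat >> h.py <<'E'
def plan(pos,rot,n):
    """what n equal rows would need, in tool axes"""
    T=tool();r0=R.from_matrix(T[:3,:3]);w=(r0.inv()*R.from_euler('xyz',rot,degrees=True)).as_rotvec()/n
    step=(np.array(pos)-T[:3,3])*100/n
    for i in range(n):
        r=r0*R.from_rotvec(w*i);print(np.round(r.inv().apply(step),2),np.round(w,3))
E
python3 - <<'E'
from h import *
plan([.496,.41,.14],[180,0,129],8)
E
```

```text
[-3.54  0.35  0.89] [-0.    -0.     0.058]
[-3.51  0.55  0.89] [-0.    -0.     0.058]
[-3.47  0.76  0.89] [-0.    -0.     0.058]
[-3.42  0.96  0.89] [-0.    -0.     0.058]
[-3.36  1.16  0.89] [-0.    -0.     0.058]
[-3.29  1.35  0.89] [-0.    -0.     0.058]
[-3.2   1.54  0.89] [-0.    -0.     0.058]
[-3.11  1.72  0.89] [-0.    -0.     0.058]
```

```bash
python3 -m pendant '[[[-3.5,0.35,0.9,0,0,0.058,100],[-3.5,0.55,0.9,0,0,0.058,100],[-3.5,0.75,0.9,0,0,0.058,100],[-3.4,0.95,0.9,0,0,0.058,100]]]' 40
python3 -m pendant '[[[-3.4,1.15,0.9,0,0,0.058,100],[-3.3,1.35,0.9,0,0,0.058,100],[-3.2,1.55,0.9,0,0,0.058,100],[-3.1,1.7,0.9,0,0,0.058,100]]]'
cat >> h.py <<'E'
def look(things,z=0,name=None,c='wrist'):
    a=shot(c,name)
    for t in things:
        for m in bot.mark_of(c,t)[:1]: print('mark',t,round(m['confidence'],2),np.round(m['uv']),np.round(ray(m['uv'],*a[1:],z)[0],4))
    return a
E
python3 - <<'E'
from h import *
st()
a=look(['bearing','large_flange','blank_plate'],0,'w1')
m=bot.masks_of('wrist','bearing')[0];p=m['pixels'].astype(np.uint8)
c,_=cv2.findContours(p,0,1);c=max(c,key=len).reshape(-1,2)
print(m['confidence'],m['extent'])
for z in(0.018,0.009,0):
  x=ray(c,*a[1:],z);print(z,np.round(cv2.minEnclosingCircle((x[:,:2]*1000).astype(np.float32)),1) if 0 else (cv2.minEnclosingCircle((x[:,:2]*1000).astype(np.float32))))
E
```

```text
time: 1.58
ee_pos: [0.36, 0.458, 0.1767]
tcp_rot: [179.7, -0.1, 142.6]
wrist_force: [-0.6, -0.1, 0.1]
opening: 0.0854
time: 1.92
ee_pos: [0.5011, 0.4094, 0.1394]
tcp_rot: [179.7, -0.2, 128.6]
wrist_force: [-0.1, 0.6, -0.5]
opening: 0.0852
t 1.92 p [0.5011 0.4094 0.1394] r [179.66  -0.21 128.64] F [-0.1  0.6 -0.5] op 0.0852 q [39.1 17.3 16.4 88.8  0.2 90.5]
mark bearing 0.89 [311. 185.] [0.4972 0.4054 0.    ]
mark large_flange 0.94 [273. 282.] [0.5376 0.2797 0.    ]
mark blank_plate 0.63 [192. 186.] [0.3965 0.3241 0.    ]
0.74 [288.2, 157.8, 335.9, 205.5]
0.018 ((494.9985656738281, 411.8592224121094), 27.33931541442871)
0.009 ((496.4248962402344, 409.97027587890625), 28.20243263244629)
0 ((497.8504943847656, 408.080810546875), 29.065776824951172)
```

View pics/w1.png

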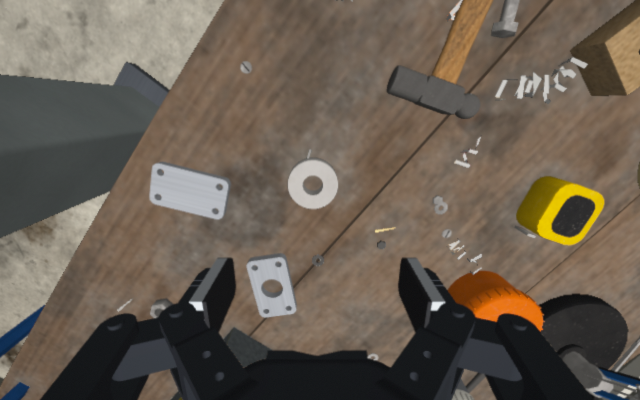

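Bearing shows as a ring at (313,185), well clear; the bored large flange is at (272,287) and the blank at (190,191). Descend and grasp.

Run:
```python
from h import *
delta([.4955,.410,.05],[180,0,128.6])
```

```text
d [ 0.18 -0.35  8.98] w [ 0.005 -0.004  0.004]
```

```bash
python3 -m pendant '[[[0.1,-0.17,3,0.005,-0.004,0,100],[0.1,-0.17,3,0,0,0,100],[0,0,3,0,0,0,100],[0,0,2.6,0,0,0,100],[0,0,2.1,0,0,0,100]]]' 40
python3 - <<'E'
from h import *
delta([.4955,.410,.002],[180,0,128.6])
E
```

```text
time: 2.58
ee_pos: [0.4938, 0.4179, 0.01]
tcp_rot: [179.0, -0.1, 129.4]
wrist_force: [0.3, 0.3, 0.5]
opening: 0.0855
d [-0.72 -0.39  0.79] w [ 0.018 -0.001  0.015]
```

```bash
python3 -m pendant '[[[-0.7,-0.4,0.7,0.015,0,0,100],[0,0,0,0,0,0,100]]]' 40
python3 - <<'E'
from h import *
delta([.4955,.410,.002],[180,0,128.6])
E
```

```text
time: 2.75
ee_pos: [0.4909, 0.4099, -0.0006]
tcp_rot: [-179.8, -0.1, 129.8]
wrist_force: [-1.0, 0.8, -0.2]
opening: 0.0856
d [-0.29  0.36 -0.26] w [-0.003 -0.001  0.02 ]
```

```bash
python3 -m pendant '[[[-0.3,0.3,-0.2,0,0,0,100]]]'; for i in 1 2 3; do python3 -m pendant '[[[0,0,0,0,0,0,100]]]'|grep -E 'pos|rot'; done
```

```text
time: 2.83
ee_pos: [0.494, 0.4098, 0.002]
tcp_rot: [-179.8, -0.1, 129.8]
wrist_force: [1.1, -0.2, -0.6]
opening: 0.0853
ee_pos: [0.4949, 0.4105, 0.0041]
tcp_rot: [-179.9, -0.1, 129.9]
ee_pos: [0.4956, 0.4112, 0.0059]
tcp_rot: [180.0, -0.1, 129.9]
ee_pos: [0.4963, 0.4119, 0.0076]
tcp_rot: [179.8, -0.1, 129.9]
```

```bash
for i in 1 2 3; do python3 -m pendant '[[[0,0,0,0,0,0,100]]]'|grep -E 'pos|rot'; done;  python3 -c "
from h import *
o=bot.get_obs();print(o['qd'])"
```

```text
ee_pos: [0.4969, 0.4124, 0.0089]
tcp_rot: [179.7, -0.1, 129.9]
ee_pos: [0.4973, 0.4127, 0.0099]
tcp_rot: [179.6, -0.1, 129.9]
ee_pos: [0.4976, 0.4129, 0.0105]
tcp_rot: [179.6, -0.1, 129.9]
[ 0.01080167 -0.28455065  0.36732614  0.13646168  0.0290992  -0.01302939]
```

```bash
for i in 1 2 3; do python3 -m pendant '[[[0,0,0,0,0,0,100]]]'|grep -E 'pos|rot'; done;  python3 -c "
from h import *
delta([.4955,.410,.003],[180,0,129])"
```

```text
ee_pos: [0.4978, 0.413, 0.0109]
tcp_rot: [179.6, -0.1, 129.9]
ee_pos: [0.4978, 0.413, 0.011]
tcp_rot: [179.5, -0.1, 129.9]
ee_pos: [0.4978, 0.413, 0.011]
tcp_rot: [179.5, -0.1, 129.9]
d [-0.08 -0.37  0.8 ] w [ 0.008 -0.001  0.015]
```

```bash
python3 -m pendant '[[[-0.08,-0.37,0.8,0.008,0,0,100]]]'|grep -E 'pos|rot';for i in 1 2 3 4 5; do python3 -m pendant '[[[0,0,0,0,0,0,100]]]'|grep -E 'pos|rot'; done;  python3 -c "
from h import *
delta([.4955,.410,.003],[180,0,129])"
```

```text
ee_pos: [0.4963, 0.4107, 0.0043]
tcp_rot: [179.9, -0.1, 129.9]
ee_pos: [0.4953, 0.4098, 0.0023]
tcp_rot: [-180.0, -0.1, 129.9]
ee_pos: [0.4952, 0.4096, 0.0019]
tcp_rot: [-179.9, -0.1, 129.9]
ee_pos: [0.4949, 0.4093, 0.0013]
tcp_rot: [-179.9, -0.1, 129.9]
ee_pos: [0.4948, 0.4092, 0.0011]
tcp_rot: [-179.8, -0.1, 129.9]
ee_pos: [0.4948, 0.4092, 0.001]
tcp_rot: [-179.8, -0.1, 129.9]
d [ 0.01  0.11 -0.2 ] w [-0.003 -0.001  0.015]
```

```bash
python3 -m pendant '[[[0,0.05,0,0,0,0,0],[0,0,0,0,0,0,0],[0,0,0,0,0,0,0],[0,0,0,0,0,0,0],[0,0,0,0,0,0,0]]]' 50;python3 -m pendant '[[[0,0,0,0,0,0,0],[0,0,0,0,0,0,0]]]'; python3 -m pendant '[[[0,0,-1.5,0,0,0,0],[0,0,-3,0,0,0,0],[0,0,-4,0,0,0,0],[0,0,-4,0,0,0,0],[0,0,-3,0,0,0,0]]]'
python3 - <<'E'
from h import *
shot('wrist','w2')
st()
plan([.43,-.15,.17],[180,0,57],17)
E
```

```text
time: 4.5
ee_pos: [0.4954, 0.4098, 0.0014]
tcp_rot: [-179.9, -0.1, 129.9]
wrist_force: [-0.1, -0.8, -0.1]
opening: 0.0257
time: 4.67
ee_pos: [0.4954, 0.4098, 0.0015]
tcp_rot: [-179.9, -0.1, 129.9]
wrist_force: [0.3, -0.2, -0.7]
opening: 0.0007
time: 5.08
ee_pos: [0.492, 0.4067, 0.152]
tcp_rot: [-178.9, -0.1, 129.9]
wrist_force: [0.6, -0.1, -0.9]
opening: -0.0001
t 5.13 p [0.4934 0.4078 0.1584] r [-1.7937e+02 -8.0000e-02  1.2987e+02] F [-1.3 -1.4  4.7] op 0.0001 q [39.5 17.6 18.9 91.9  0.1 89.7]
[-2.28 -2.39 -0.04] [-0.001  0.     0.075]
[-2.45 -2.21 -0.05] [-0.001  0.     0.075]
[-2.61 -2.02 -0.05] [-0.001  0.     0.075]
[-2.75 -1.82 -0.05] [-0.001  0.     0.075]
[-2.88 -1.61 -0.05] [-0.001  0.     0.075]
[-3.   -1.39 -0.06] [-0.001  0.     0.075]
[-3.09 -1.16 -0.06] [-0.001  0.     0.075]
[-3.17 -0.93 -0.06] [-0.001  0.     0.075]
[-3.23 -0.69 -0.06] [-0.001  0.     0.075]
[-3.27 -0.45 -0.06] [-0.001  0.     0.075]
[-3.3  -0.2  -0.06] [-0.001  0.     0.075]
[-3.3   0.05 -0.06] [-0.001  0.     0.075]
[-3.29  0.29 -0.07] [-0.001  0.     0.075]
[-3.26  0.54 -0.07] [-0.001  0.     0.075]
[-3.21  0.78 -0.07] [-0.001  0.     0.075]
[-3.14  1.02 -0.07] [-0.001  0.     0.075]
[-3.06  1.25 -0.07] [-0.001  0.     0.075]
```

View pics/w2.png

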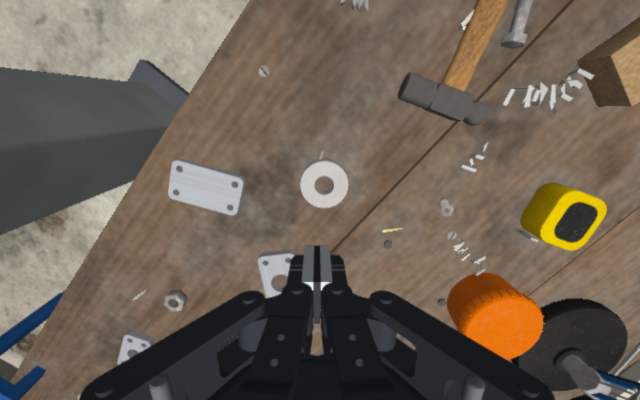

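The picture shows the gripper shut and empty (tips at (318,248)) and the bearing at (325,185), untouched. The fingers passed over it, so the tips sit about 2 cm or more behind the reported TCP. I'll re-measure the bearing and feel for the bench.

```bash
cat >> h.py <<'E'
def cmask(thing,z,c='wrist',name=None):
    a=shot(c,name);m=bot.masks_of(c,thing)[0];p=m['pixels'].astype(np.uint8)
    cc,_=cv2.findContours(p,0,1);cc=max(cc,key=cv2.contourArea)
    x=(ray(cc.reshape(-1,2),*a[1:],z)[:,:2]*1000).astype(np.float32)
    (cx,cy),r=cv2.minEnclosingCircle(x);rect=cv2.minAreaRect(x)
    print(thing,round(m['confidence'],2),m['extent'],'circ',np.round([cx,cy,r],1),'rect',np.round(rect[0],1),np.round(rect[1],1),round(rect[2],1))
    return a,p,x
E
python3 -m pendant '[[[0,0,0,0,0,0,75],[0,0,0,0,0,0,75],[0,0,0,0,0,0,75],[0,0,0,0,0,0,75],[0,0,0,0,0,0,75]]]'
python3 - <<'E'
from h import *
st()
cmask('bearing',.018);cmask('bearing',.009)
delta([.4955,.410,.03],[180,0,129.9])
E
```

```text
time: 5.55
ee_pos: [0.4939, 0.4083, 0.1594]
tcp_rot: [-179.5, -0.1, 129.9]
wrist_force: [0.1, -0.6, -0.4]
opening: 0.0604
t 5.55 p [0.4939 0.4083 0.1594] r [-1.7952e+02 -8.0000e-02  1.2987e+02] F [ 0.1 -0.6 -0.4] op 0.0604 q [39.5 17.6 18.9 91.9  0.1 89.7]
bearing 0.67 [296.4, 158.3, 345.4, 203.0] circ [494.4 412.1  27.6] rect [493.8 412.3] [50.5 53.8] 40.0
bearing 0.61 [294.7, 158.0, 341.6, 204.3] circ [496.4 410.1  28.1] rect [495.8 409.6] [52.  55.5] 41.5
d [1.000e-02 3.100e-01 1.299e+01] w [-0.008 -0.001 -0.001]
```

```bash
python3 -m pendant '[[[0,0.15,3,-0.004,0,0,82],[0,0.15,3.5,-0.004,0,0,82],[0,0,3,0,0,0,82],[0,0,1.5,0,0,0,82],[0,0,0,0,0,0,82]]]' ; python3 -m pendant '[[[0,0,0,0,0,0,82],[0,0,0,0,0,0,82],[0,0,0,0,0,0,82]]]'
python3 - <<'E'
from h import *
delta([.4955,.410,.00],[180,0,129.9])
E
```

```text
time: 6.17
ee_pos: [0.4967, 0.4108, 0.0465]
tcp_rot: [179.8, -0.1, 129.9]
wrist_force: [0.3, -0.7, -0.4]
opening: 0.0701
time: 6.42
ee_pos: [0.4965, 0.4107, 0.0475]
tcp_rot: [179.8, -0.1, 129.9]
wrist_force: [-0.2, 0.3, 0.3]
opening: 0.0701
d [ 0.   -0.14  4.75] w [ 0.003 -0.001 -0.001]
```

Down to TCP z≈0, then 4 mm steps until I feel the bench.

```bash
python3 -m pendant '[[[0,-0.05,1.8,0,0,0,82],[0,0,1.6,0,0,0,82],[0,0,0.3,0,0,0,82],[0,0,0,0,0,0,82],[0,0,0.2,0,0,0,82]]]' ; for i in 1 2 3 4; do python3 -m pendant '[[[0,0,0.4,0,0,0,82],[0,0,0,0,0,0,82]]]'|grep -E 'pos|force'; done
```

```text
time: 6.83
ee_pos: [0.5, 0.4136, 0.0165]
tcp_rot: [179.1, -0.1, 129.9]
wrist_force: [0.1, -0.3, -0.4]
opening: 0.07
ee_pos: [0.5009, 0.4144, 0.0143]
wrist_force: [-1.2, 0.8, 0.1]
ee_pos: [0.5015, 0.4149, 0.0113]
wrist_force: [-0.5, -0.6, -0.5]
ee_pos: [0.5017, 0.4151, 0.0073]
wrist_force: [-1.1, -0.4, -0.4]
ee_pos: [0.5018, 0.4151, 0.0029]
wrist_force: [-0.5, 0.2, 0.3]
```

Run:
```python
from h import *
st()
delta([.4955,.410,-.01],[180,0,129.9])
```

```text
t 7.5 p [0.5018 0.4151 0.0029] r [ 1.7884e+02 -8.0000e-02  1.2987e+02] F [-0.5  0.2  0.3] op 0.0697 q [39.6 18.5  2.7 73.1  0.1 89.7]
d [ 0.01 -0.83  1.27] w [ 0.02  -0.001 -0.001]
```

```bash
python3 -m pendant '[[[0,-0.35,0.5,0.01,0,0,82],[0,-0.3,0.3,0.006,0,0,82],[0,0,0,0,0,0,82],[0,0,0,0,0,0,82]]]' ; for i in 1 2 3 4; do python3 -m pendant '[[[0,0,0.3,0,0,0,82],[0,0,0,0,0,0,82]]]'|grep -E 'pos|force|rot'; done
```

```text
time: 7.83
ee_pos: [0.496, 0.4103, -0.0066]
tcp_rot: [179.9, -0.1, 129.9]
wrist_force: [-0.4, -0.4, 0.3]
opening: 0.0698
ee_pos: [0.496, 0.4103, -0.01]
tcp_rot: [179.9, -0.1, 129.9]
wrist_force: [-0.3, -1.5, 0.0]
ee_pos: [0.4961, 0.4104, -0.0132]
tcp_rot: [179.9, -0.1, 129.9]
wrist_force: [-0.0, 0.6, 0.3]
ee_pos: [0.4962, 0.4104, -0.0164]
tcp_rot: [179.9, -0.1, 129.9]
wrist_force: [-0.3, 0.7, 0.4]
ee_pos: [0.4962, 0.4105, -0.0197]
tcp_rot: [179.9, -0.1, 129.9]
wrist_force: [-0.7, 0.4, -0.2]
```

```bash
python3 -c "
from h import *
shot('wrist','w3')"
```

```text
(no output)
```

View pics/w3.png

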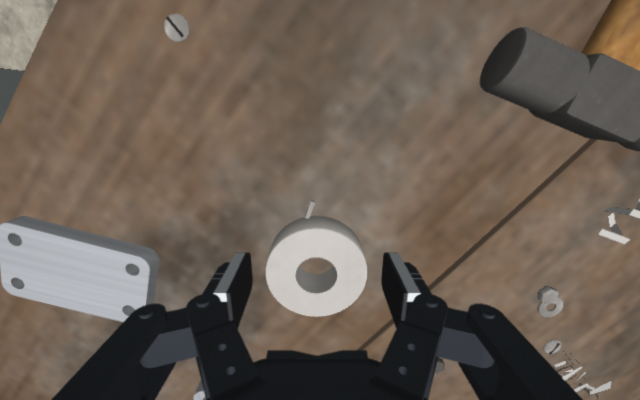

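Bearing ring is centred between the pads ((316,268), pads at 251 and 383), with the tips about level with its top. Another 13 mm down.

```bash
for i in 1 2 3 4; do python3 -m pendant '[[[0,0,0.3,0,0,0,82],[0,0,0,0,0,0,82]]]'|grep -E 'pos|force'; done; python3 -m pendant '[[[0,0,0,0,0,0,0],[0,0,0,0,0,0,0],[0,0,0,0,0,0,0],[0,0,0,0,0,0,0],[0,0,0,0,0,0,0]]]' 50
```

```text
ee_pos: [0.4965, 0.4107, -0.0224]
wrist_force: [-0.3, -0.4, -0.0]
ee_pos: [0.4965, 0.4107, -0.0256]
wrist_force: [-0.5, -0.6, -1.0]
ee_pos: [0.4971, 0.4112, -0.0275]
wrist_force: [0.3, 0.1, 0.8]
ee_pos: [0.4976, 0.4117, -0.0269]
wrist_force: [-0.3, 0.2, 0.2]
time: 9.63
ee_pos: [0.4981, 0.4121, -0.0223]
tcp_rot: [179.4, -0.1, 129.9]
wrist_force: [0.3, -1.3, -1.4]
opening: 0.0494
```

```bash
python3 -m pendant '[[[0,0,0,0,0,0,0],[0,0,-1,0,0,0,0],[0,0,-2,0,0,0,0],[0,0,-3,0,0,0,0],[0,0,-3,0,0,0,0]]]' 60;python3 -m pendant '[[[0,0,-3,0,0,0,0],[0,0,-2,0,0,0,0],[0,0,-1,0,0,0,0],[0,0,0,0,0,0,0],[0,0,0,0,0,0,0]]]'
python3 - <<'E'
from h import *
shot('wrist','w4')
st()
plan([.45,-.18,.15],[180,0,57],17)
E
```

```text
time: 10.05
ee_pos: [0.4932, 0.4078, 0.0611]
tcp_rot: [-179.7, -0.1, 129.9]
wrist_force: [1.0, 0.7, -0.7]
opening: 0.0487
time: 10.47
ee_pos: [0.4945, 0.4088, 0.1309]
tcp_rot: [180.0, -0.1, 129.9]
wrist_force: [-0.1, 0.3, -1.7]
opening: 0.0488
t 10.52 p [0.4944 0.4087 0.1305] r [ 1.7999e+02 -7.0000e-02  1.2987e+02] F [ 0.   0.6 -0.5] op 0.0488 q [39.5 16.8 14.8 88.   0.1 89.7]
[-2.49 -2.42 -0.12] [-0.    -0.     0.075]
[-2.66 -2.23 -0.12] [-0.    -0.     0.075]
[-2.82 -2.02 -0.12] [-0.    -0.     0.075]
[-2.97 -1.81 -0.12] [-0.    -0.     0.075]
[-3.09 -1.58 -0.12] [-0.    -0.     0.075]
[-3.2  -1.34 -0.12] [-0.    -0.     0.075]
[-3.29 -1.1  -0.12] [-0.    -0.     0.075]
[-3.37 -0.85 -0.12] [-0.    -0.     0.075]
[-3.42 -0.6  -0.12] [-0.    -0.     0.075]
[-3.46 -0.34 -0.12] [-0.    -0.     0.075]
[-3.47 -0.08 -0.12] [-0.    -0.     0.075]
[-3.47  0.18 -0.12] [-0.    -0.     0.075]
[-3.45  0.44 -0.12] [-0.    -0.     0.075]
[-3.4   0.69 -0.12] [-0.    -0.     0.075]
[-3.34  0.95 -0.12] [-0.    -0.     0.075]
[-3.26  1.19 -0.12] [-0.    -0.     0.075]
[-3.16  1.43 -0.11] [-0.    -0.     0.075]
```

View pics/w4.png

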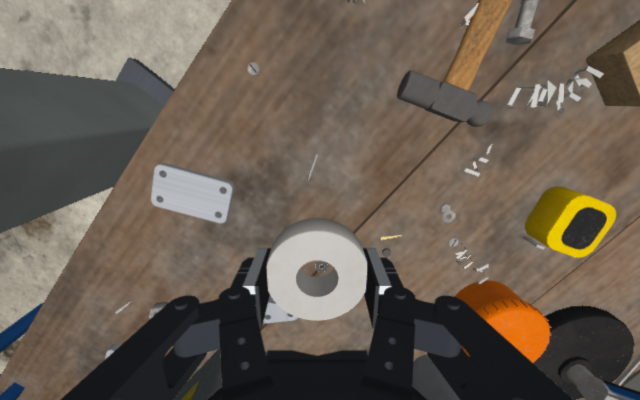

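The bearing is held square between the pads at (318,270). Checking the toolbox footprint before the traverse.

Run:
```python
from h import *
a=shot('scene')
s=340/780
P=[(221,100),(410,137),(462,110),(350,160)]
print(np.round(ray([(180+u*s,160+v*s) for u,v in P],*a[1:],0),3))
print(np.round(ray([(180+348*s,160+165*s)],*a[1:],0.12),3))
```

```text
[[ 0.535  0.198  0.   ]
 [ 0.549 -0.098  0.   ]
 [ 0.663 -0.126  0.   ]
 [ 0.454 -0.059  0.   ]]
[[ 0.237 -0.174  0.12 ]]
```

Run:
```python
from h import *
plan([.39,-.18,.16],[180,0,57],17)
```

```text
[-2.26 -2.69 -0.18] [-0.    -0.     0.075]
[-2.46 -2.51 -0.18] [-0.    -0.     0.075]
[-2.64 -2.32 -0.18] [-0.    -0.     0.075]
[-2.81 -2.12 -0.18] [-0.    -0.     0.075]
[-2.96 -1.9  -0.18] [-0.    -0.     0.075]
[-3.09 -1.68 -0.18] [-0.    -0.     0.075]
[-3.21 -1.44 -0.18] [-0.    -0.     0.075]
[-3.31 -1.2  -0.18] [-0.    -0.     0.075]
[-3.39 -0.95 -0.18] [-0.    -0.     0.075]
[-3.45 -0.69 -0.18] [-0.    -0.     0.075]
[-3.49 -0.43 -0.18] [-0.    -0.     0.075]
[-3.51 -0.17 -0.18] [-0.    -0.     0.075]
[-3.51  0.09 -0.18] [-0.    -0.     0.075]
[-3.5   0.36 -0.18] [-0.    -0.     0.075]
[-3.46  0.62 -0.18] [-0.    -0.     0.075]
[-3.41  0.87 -0.18] [-0.    -0.     0.075]
[-3.33  1.13 -0.18] [-0.    -0.     0.075]
```

```bash
python3 -m pendant '[[[-2.3,-2.7,-0.2,0,0,0.075,0],[-2.5,-2.5,-0.2,0,0,0.075,0],[-2.6,-2.3,-0.2,0,0,0.075,0],[-2.8,-2.1,-0.2,0,0,0.075,0],[-3,-1.9,-0.2,0,0,0.075,0]]]'|grep -E 'pos|rot'
python3 -m pendant '[[[-3.1,-1.7,-0.2,0,0,0.075,0],[-3.2,-1.4,-0.2,0,0,0.075,0],[-3.3,-1.2,-0.2,0,0,0.075,0],[-3.4,-0.95,-0.2,0,0,0.075,0],[-3.45,-0.7,-0.2,0,0,0.075,0]]]'|grep -E 'pos|rot'
python3 -m pendant '[[[-3.5,-0.4,-0.2,0,0,0.075,0],[-3.5,-0.2,-0.2,0,0,0.075,0],[-3.5,0.1,-0.2,0,0,0.075,0]]]'|grep -E 'pos|rot'
python3 - <<'E'
from h import *
st()
plan([.39,-.18,.16],[180,0,57],4)
E
```

```text
ee_pos: [0.4592, 0.2329, 0.1269]
tcp_rot: [-179.0, 0.1, 108.0]
ee_pos: [0.4191, 0.0518, 0.1304]
tcp_rot: [-178.4, 0.8, 85.6]
ee_pos: [0.3936, -0.0556, 0.1339]
tcp_rot: [-178.3, 1.2, 72.1]
t 11.65 p [ 0.3936 -0.0556  0.1339] r [-178.33    1.23   72.09] F [ 1.2 -0.4 -2.1] op 0.0492 q [ -7.4 -14.8 -16.9  89.8  -0.9 100.6]
[-3.    0.85 -0.61] [-0.007  0.006  0.066]
[-2.93  1.05 -0.63] [-0.007  0.006  0.066]
[-2.85  1.25 -0.64] [-0.007  0.006  0.066]
[-2.76  1.44 -0.65] [-0.007  0.006  0.066]
```

```bash
python3 -m pendant '[[[-3,0.85,-0.6,-0.007,0.006,0.066,0],[-2.9,1,-0.6,-0.007,0.006,0.066,0],[-2.8,1.2,-0.6,-0.007,0.006,0.066,0],[-1.5,0.8,-0.3,-0.007,0.006,0.066,0],[0,0,0,0,0,0,0]]]'|grep -E 'pos|rot'
python3 -m pendant '[[[0,0,0,0,0,0,0],[0,0,0,0,0,0,0],[0,0,0,0,0,0,0]]]'|grep -E 'pos|rot'
python3 - <<'E'
from h import *
st()
a=look(['bearing_module','nut_module'],.006,'w5'); look(['shelf_bed'],.026); look(['hex_nut_m20'],0)
E
```

```text
ee_pos: [0.383, -0.1739, 0.1492]
tcp_rot: [-179.7, 0.2, 55.6]
ee_pos: [0.3813, -0.1736, 0.1458]
tcp_rot: [-179.3, 0.3, 55.6]
t 12.32 p [ 0.3813 -0.1736  0.1458] r [-179.34    0.28   55.56] F [ 0.6  0.1 -1.7] op 0.0485 q [-24.4 -13.1 -14.2  89.6  -0.2 100.1]
mark bearing_module 0.57 [502. 234.] [ 0.5247 -0.3435  0.006 ]
mark nut_module 0.94 [487. 296.] [ 0.4747 -0.4141  0.006 ]
mark shelf_bed 0.73 [478. 152.] [ 0.5338 -0.2316  0.026 ]
mark hex_nut_m20 0.32 [498. 231.] [ 0.5246 -0.3437  0.    ]
```

View pics/w5.png

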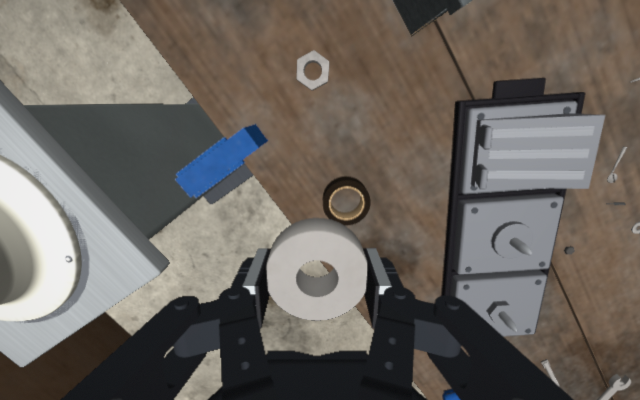

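The picture shows the bearing in hand at (318,270), the M20 nut on the bench at (313,70), and on the right the tray: shelf (535,150) with its stop lugs on the left, the round seat at (515,240) and the hex seat at (500,312). Moving so the camera looks straight down on the round seat.

Run:
```python
from h import *
plan([.485,-.405,.14],[180,0,55.6],8)
```

```text
[-1.65  2.7   0.07] [-0.001  0.001 -0.   ]
[-1.65  2.7   0.07] [-0.001  0.001 -0.   ]
[-1.65  2.7   0.07] [-0.001  0.001 -0.   ]
[-1.65  2.7   0.07] [-0.001  0.001 -0.   ]
[-1.65  2.7   0.08] [-0.001  0.001 -0.   ]
[-1.65  2.7   0.08] [-0.001  0.001 -0.   ]
[-1.65  2.7   0.08] [-0.001  0.001 -0.   ]
[-1.65  2.7   0.08] [-0.001  0.001 -0.   ]
```

```bash
python3 -m pendant '[[[-1.6,2.7,0,0,0,0,0],[-1.6,2.7,0,0,0,0,0],[-1.6,2.7,0,0,0,0,0],[-1.6,2.7,0,0,0,0,0],[-1.6,2.7,0,0,0,0,0]]]'|grep -E 'pos|rot'
python3 -m pendant '[[[-1.6,2.7,0,0,0,0,0],[-1.6,2.5,0,0,0,0,0],[-0.8,1.2,0,0,0,0,0],[0,0,0,0,0,0,0],[0,0,0,0,0,0,0]]]'|grep -E 'pos|rot'
python3 -m pendant '[[[0,0,0,0,0,0,0],[0,0,0,0,0,0,0],[0,0,0,0,0,0,0]]]'|grep -E 'pos|rot'
python3 - <<'E'
from h import *
st()
a=look(['bearing_module','nut_module'],.006,'w6'); look(['shelf_bed'],.026); 
cmask('bearing',.1)
E
```

```text
ee_pos: [0.4502, -0.3166, 0.1481]
tcp_rot: [-179.6, 0.2, 56.0]
ee_pos: [0.4841, -0.3936, 0.1446]
tcp_rot: [-179.6, 0.2, 55.9]
ee_pos: [0.4837, -0.3915, 0.1445]
tcp_rot: [-179.5, 0.2, 56.0]
t 13.75 p [ 0.4837 -0.3915  0.1445] r [-179.5     0.18   56.  ] F [-0.7 -0.1 -1. ] op 0.0491 q [-38.9  14.7  13.8  89.6  -0.2  85.1]
mark bearing_module 0.77 [323. 121.] [ 0.5259 -0.3406  0.006 ]
mark nut_module 0.9 [325. 207.] [ 0.4766 -0.418   0.006 ]
mark shelf_bed 0.58 [263.   9.] [ 0.5356 -0.234   0.026 ]
bearing 0.82 [264.0, 218.1, 365.6, 318.3] circ [ 455.1 -433.5   49.8] rect [ 456.  -433.7] [98.7 84.5] 56.4
```

View pics/w6.png

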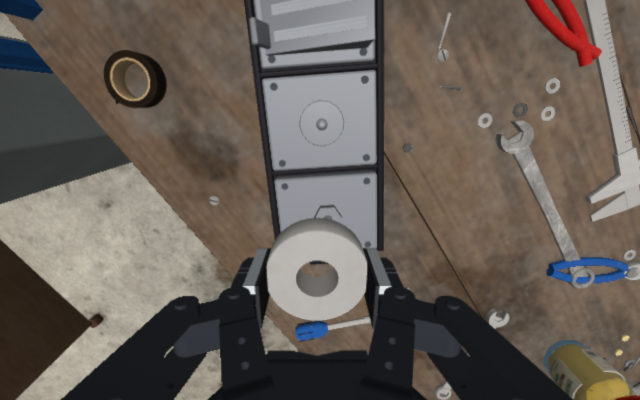

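The seat circle is centred at (322,122) with the pin tip at (321,125); module screws at (274,87),(361,82),(282,163),(366,156). The bearing in hand is at (317,270), on the tool axis.

Run:
```python
from h import *
st()
a=shot('wrist');g=cv2.cvtColor(a[0],cv2.COLOR_RGB2GRAY)
c=cv2.HoughCircles(g[80:170,270:375],cv2.HOUGH_GRADIENT_ALT,1,20,param1=100,param2=.6,minRadius=15,maxRadius=30)
print(None if c is None else c+np.array([270,80,0]))
sc=[(274,87),(361,82),(366,156),(282,163)]
w=ray(sc,*a[1:],.022);print('screws',np.round(w.mean(0),4),np.round(np.linalg.norm(np.diff(w,axis=0),axis=1),4),'xaxis yaw',np.degrees(np.arctan2(*(w[1]-w[0]+w[2]-w[3])[[1,0]])))
print('seat',np.round(ray([(322,122)],*a[1:],.030),4),'pin',np.round(ray([(321,125)],*a[1:],.057),4))
cv2.imwrite('pics/v9.png',np.hstack([cv2.resize(a[0][60:180,250:390,::-1],(420,360),interpolation=2),cv2.resize(a[0][210:330,250:380,::-1],(390,360),interpolation=2)])[:, :800])
```

```text
t 14.1 p [ 0.4838 -0.3922  0.1445] r [-179.52    0.19   55.97] F [-0.6  0.5 -1.4] op 0.049 q [-38.9  14.8  13.9  89.6  -0.2  85.1]
[[[322.         119.          22.22483444]]]
screws [ 0.5233 -0.3407  0.022 ] [0.0805 0.0688 0.0841] xaxis yaw -30.061764411340327
seat [[ 0.5252 -0.3398  0.03  ]] pin [[ 0.5238 -0.34    0.057 ]]
```

View pics/v9.png

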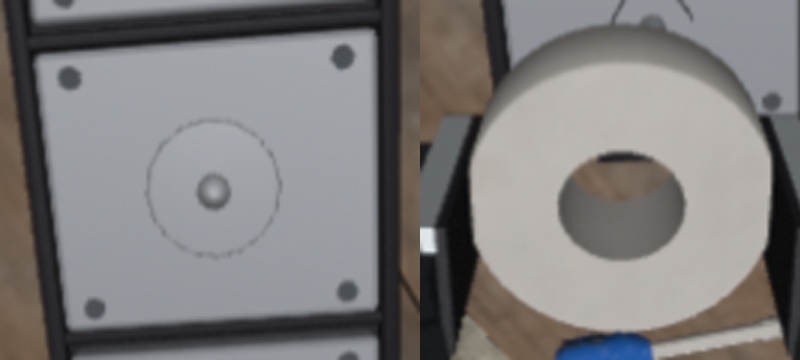

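Run:
```python
from h import *
plan([.525,-.339,.11],[180,0,56],4)
```

```text
[1.68 0.12 0.85] [-0.002  0.001 -0.   ]
[1.68 0.11 0.85] [-0.002  0.001 -0.   ]
[1.68 0.11 0.86] [-0.002  0.001 -0.   ]
[1.68 0.11 0.86] [-0.002  0.001 -0.   ]
```

```bash
python3 -m pendant '[[[1.5,0.1,0.7,-0.002,0,0,0],[1.7,0.1,0.8,-0.002,0,0,0],[1.6,0.1,0.8,-0.002,0,0,0],[1,0.1,0.5,0,0,0,0],[0,0,0,0,0,0,0]]]'|grep -E 'pos|rot'
python3 -m pendant '[[[0,0,0,0,0,0,0],[0,0,0,0,0,0,0],[0,0,0,0,0,0,0]]]'|grep -E 'pos|rot'
python3 - <<'E'
from h import *
delta([.525,-.339,.06],[180,0,56])
E
```

```text
ee_pos: [0.5215, -0.3439, 0.1144]
tcp_rot: [-179.9, 0.2, 55.8]
ee_pos: [0.5215, -0.3435, 0.1143]
tcp_rot: [-179.9, 0.2, 55.9]
d [0.58 0.05 5.43] w [-0.002  0.003 -0.001]
```

```bash
python3 -m pendant '[[[0.3,0,1,0,0.002,0,0],[0.2,0,1.2,0,0.001,0,0],[0,0,1.2,0,0,0,0],[0,0,0.8,0,0,0,0],[0,0,0.3,0,0,0,0]]]'|grep -E 'pos|rot'
python3 -m pendant '[[[0,0,0,0,0,0,0],[0,0,0,0,0,0,0],[0,0,0,0,0,0,0]]]'|grep -E 'pos|rot'
python3 - <<'E'
from h import *
shot('wrist','w7');delta([.525,-.339,.05],[180,0,56])
E
```

```text
ee_pos: [0.5239, -0.341, 0.0659]
tcp_rot: [180.0, 0.0, 55.8]
ee_pos: [0.5227, -0.3406, 0.0635]
tcp_rot: [-179.8, 0.0, 55.8]
d [0.27 0.09 1.37] w [-0.003  0.    -0.004]
```

View pics/w7.png

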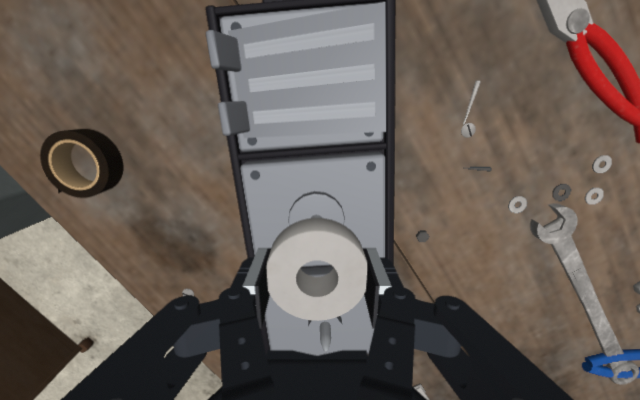

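The seat circle shows behind the held bearing (centre ≈(316,220)), lined up with the tool axis. Lowering with a slight correction.

```bash
python3 -m pendant '[[[0.15,0.05,0.5,-0.002,0,0,0],[0,0,0.6,0,0,0,0],[0,0,0.6,0,0,0,0],[0,0,0.4,0,0,0,0],[0,0,0.2,0,0,0,0]]]'|grep -E 'pos|rot|force'
python3 -m pendant '[[[0,0,0,0,0,0,0],[0,0,0,0,0,0,0]]]'|grep -E 'pos|rot|force'
python3 - <<'E'
from h import *
delta([.5245,-.3395,.02],[180,0,56])
E
```

```text
ee_pos: [0.5252, -0.3402, 0.0404]
tcp_rot: [179.9, 0.0, 55.8]
wrist_force: [-0.5, 0.1, -1.6]
ee_pos: [0.5248, -0.3399, 0.0393]
tcp_rot: [179.9, 0.0, 55.8]
wrist_force: [0.1, -0.5, -0.4]
d [ 0.02 -0.05  1.93] w [ 0.001  0.    -0.004]
```

```bash
for i in 1 2 3 4; do python3 -m pendant '[[[0,0,0.4,0,0,0,0],[0,0,0.2,0,0,0,0],[0,0,0,0,0,0,0]]]'|grep -E 'pos|rot|force'; done
```

```text
ee_pos: [0.525, -0.3401, 0.0331]
tcp_rot: [179.9, 0.0, 55.8]
wrist_force: [-0.6, -0.1, -1.0]
ee_pos: [0.5251, -0.3401, 0.0266]
tcp_rot: [179.9, 0.0, 55.8]
wrist_force: [-0.9, 0.3, -1.5]
ee_pos: [0.525, -0.3402, 0.0199]
tcp_rot: [179.9, 0.0, 55.8]
wrist_force: [-0.2, 0.5, -0.9]
ee_pos: [0.5251, -0.3402, 0.0133]
tcp_rot: [179.9, 0.0, 55.8]
wrist_force: [-0.2, 0.1, -2.1]
```

```bash
for i in 1 2 3 4; do python3 -m pendant '[[[0,0,0.22,0,0,0,0],[0,0,0,0,0,0,0]]]'|grep -E 'pos|rot|force'; done; python3 -c "
from h import *
shot('wrist','w8')"
```

```text
ee_pos: [0.5249, -0.3402, 0.0107]
tcp_rot: [179.9, 0.0, 55.8]
wrist_force: [0.2, 0.2, -1.7]
ee_pos: [0.5249, -0.3403, 0.0084]
tcp_rot: [179.9, 0.0, 55.8]
wrist_force: [-0.4, 0.1, -2.1]
ee_pos: [0.5253, -0.3407, 0.0075]
tcp_rot: [179.8, 0.1, 55.8]
wrist_force: [-1.1, 0.3, -2.3]
ee_pos: [0.5255, -0.341, 0.0077]
tcp_rot: [179.7, 0.1, 55.7]
wrist_force: [-0.1, -0.8, -1.9]
```

View pics/w8.png

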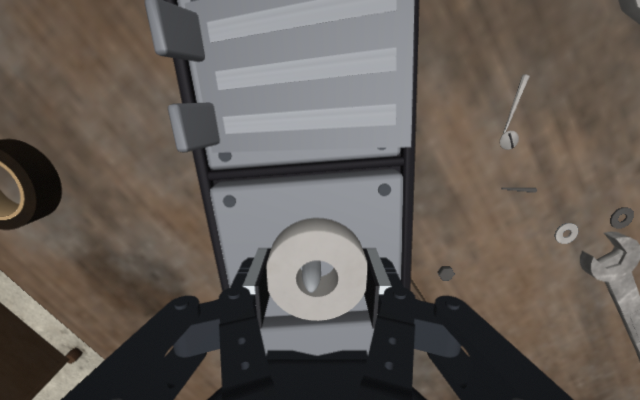

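The pin stands inside the bore at (312,277). Contact came at TCP z 0.0077, which matches the 22 mm pick offset, so the bearing is seated. Release and retreat.

```bash
python3 -m pendant '[[[0,0,0,0,0,0,82],[0,0,0,0,0,0,82],[0,0,0,0,0,0,82],[0,0,0,0,0,0,82],[0,0,-0.5,0,0,0,82]]]'
python3 -m pendant '[[[0,0,-1.5,0,0,0,82],[0,0,-2.5,0,0,0,82],[0,0,-3,0,0,0,82],[0,0,-3,0,0,0,82],[0,0,-1.5,0,0,0,82]]]'|grep -E 'pos|rot|force'
python3 - <<'E'
from h import *
K=bot.get_calibration('wrist');T=np.eye(4);T[:3,:3]=R.from_euler('xyz',[-179.34,.28,55.56],degrees=True).as_matrix();T[:3,3]=[.3813,-.1736,.1458]
g=cv2.imread('pics/w5.png')[45:95,290:340];h=cv2.cvtColor(g,6)
print('nut',ray([(313,70)],np.array(K['intrinsics']),np.array(K['D']),T@np.array(K['T_tool_cam']),.016))
m=(h>150).astype(np.uint8);c,_=cv2.findContours(m,0,1);c=max(c,key=cv2.contourArea).reshape(-1,2)+[290,45]
x=ray(c,np.array(K['intrinsics']),np.array(K['D']),T@np.array(K['T_tool_cam']),.016)[:,:2]
A,H=cv2.minEnclosingTriangle,cv2.convexHull((x*1e3).astype(np.float32)).reshape(-1,2)
print(cv2.minEnclosingCircle(H));
best=min(((lambda p:np.ptp(p))(H@[np.cos(t),np.sin(t)]) + np.ptp(H@[np.cos(t+np.pi/3),np.sin(t+np.pi/3)])+ np.ptp(H@[np.cos(t+2*np.pi/3),np.sin(t+2*np.pi/3)]),t) for t in np.radians(np.arange(0,60,1)))
print('flat normals',best[0]/3,np.degrees(best[1]))
plan([.43,-.11,.14],[180,0,60],8);st()
E
```

```text
time: 18.25
ee_pos: [0.5256, -0.3408, 0.0113]
tcp_rot: [179.7, 0.0, 55.8]
wrist_force: [0.0, -0.5, -0.1]
opening: 0.0697
ee_pos: [0.523, -0.3387, 0.127]
tcp_rot: [-179.8, 0.0, 55.8]
wrist_force: [-0.1, 0.1, 0.4]
nut [[ 0.4417295  -0.07858315  0.016     ]]
((441.4398193359375, -78.18641662597656), 16.241741180419922)
flat normals 29.014092619945334 22.0
[ 1.71 -2.57 -0.15] [-0.     0.    -0.009]
[ 1.73 -2.55 -0.15] [-0.     0.    -0.009]
[ 1.76 -2.54 -0.16] [-0.     0.    -0.009]
[ 1.78 -2.52 -0.16] [-0.     0.    -0.009]
[ 1.8  -2.5  -0.16] [-0.     0.    -0.009]
[ 1.83 -2.49 -0.16] [-0.     0.    -0.009]
[ 1.85 -2.47 -0.16] [-0.     0.    -0.009]
[ 1.87 -2.45 -0.16] [-0.     0.    -0.009]
t 18.67 p [ 0.523  -0.3387  0.127 ] r [-1.7977e+02  3.0000e-02  5.5770e+01] F [-0.1  0.1  0.4] op 0.0702 q [-32.9  14.5  11.6  87.3  -0.   91.3]
```

```bash
python3 -m pendant '[[[1.5,-2.2,-0.2,0,0,0.007,75],[2,-2.8,-0.2,0,0,0.007,75],[2,-2.8,-0.2,0,0,0.007,75],[2,-2.8,0,0,0,0.007,75],[2,-2.8,0,0,0,0.007,75]]]'|grep -E 'pos|rot'
python3 -m pendant '[[[2,-2.8,0,0,0,0.007,75],[2,-2.8,0,0,0,0.007,75],[2,-2.2,0,0,0,0.007,75],[1,-1,0,0,0,0.007,75],[0,0,0,0,0,0,75]]]'|grep -E 'pos|rot'
python3 - <<'E'
from h import *
delta([.4415,-.0785,.1],[180,0,52])
E
```

```text
ee_pos: [0.4696, -0.1853, 0.1388]
tcp_rot: [179.6, -0.0, 53.3]
ee_pos: [0.4378, -0.0675, 0.1413]
tcp_rot: [179.5, -0.2, 51.8]
d [-0.65  0.93  4.13] w [ 0.009 -0.004 -0.004]
```

```bash
python3 -m pendant '[[[-0.3,0.4,1,0.004,-0.002,0,65],[-0.3,0.4,1.2,0.004,-0.002,0,65],[0,0,1,0,0,0,65],[0,0,0.4,0,0,0,65],[0,0,0,0,0,0,65]]]'|grep -E 'pos|rot'
python3 -m pendant '[[[0,0,0,0,0,0,65],[0,0,0,0,0,0,65],[0,0,0,0,0,0,65]]]'|grep -E 'pos|rot'
python3 - <<'E'
from h import *
a,p,x=cmask('hex_nut_m20',.016,name='w9')
H=cv2.convexHull(x).reshape(-1,2)
f=lambda t:sum(np.ptp(H@[np.cos(t+k*np.pi/3),np.sin(t+k*np.pi/3)]) for k in range(3))
t=min(np.radians(np.arange(0,60,.5)),key=f);print('normals',np.degrees(t),f(t)/3)
c=np.array([0.4415,-.0785]);delta([.4415,-.0785,.0],[180,0,52])
E
```

```text
ee_pos: [0.4414, -0.0805, 0.1015]
tcp_rot: [179.9, 0.1, 51.8]
ee_pos: [0.4409, -0.0819, 0.1002]
tcp_rot: [-179.9, 0.1, 51.6]
hex_nut_m20 0.65 [297.2, 176.5, 329.9, 212.2] circ [442.7 -76.4  17.9] rect [442.3 -76. ] [35.8 29. ] 52.4
normals 22.0 31.28968702841223
d [ 0.3  -0.16 10.04] w [-0.001  0.002 -0.007]
```

View pics/w9.png

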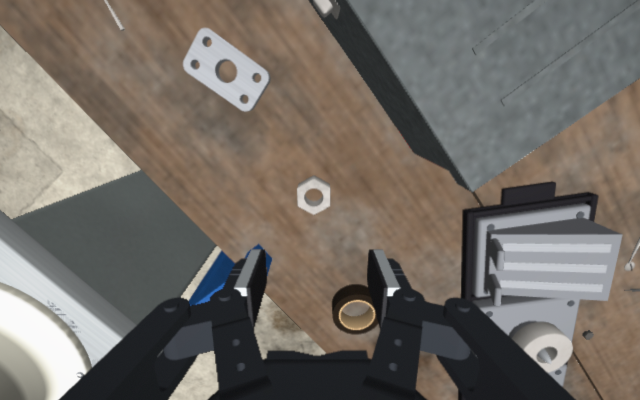

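The hex nut is at (314,196), flats square to the jaws, the small flange at (226,70), and the bearing sits on its pin at (545,348). The black tape roll at (355,310) needs a clearance check.

Run:
```python
from h import *
a=shot('wrist');T=tool()
p=ray([(333,310),(378,310),(355,288)],*a[1:],.02)
print(np.round(p,3)); print(np.round((p-T[:3,3])@T[:3,:3],3))
f=ray([(207,41),(257,76),(244,99),(195,65),(226,70)],*a[1:],.01);print(np.round(f,4),'yaw',np.degrees(np.arctan2(*(f[1]-f[0])[[1,0]])))
delta([.442,-.0775,.01],[180,0,52])
```

```text
[[ 0.382 -0.185  0.02 ]
 [ 0.418 -0.214  0.02 ]
 [ 0.415 -0.177  0.02 ]]
[[-0.118  0.018  0.081]
 [-0.118  0.064  0.081]
 [-0.091  0.039  0.081]]
[[0.4549 0.0736 0.01  ]
 [0.4686 0.0297 0.01  ]
 [0.4483 0.0233 0.01  ]
 [0.435  0.0673 0.01  ]
 [0.452  0.0488 0.01  ]] yaw -72.65479555826829
d [ 0.4  -0.18  9.05] w [-0.     0.002 -0.006]
```

```bash
python3 -m pendant '[[[0.15,-0.1,1,0,0,0,65],[0.15,-0.1,2,0,0,0,65],[0,0,2,0,0,0,65],[0,0,1.5,0,0,0,65],[0,0,0.8,0,0,0,65]]]'|grep -E 'pos|rot'
python3 -m pendant '[[[0,0,0,0,0,0,65],[0,0,0,0,0,0,65],[0,0,0,0,0,0,65]]]'|grep -E 'pos|rot'
python3 - <<'E'
from h import *
delta([.442,-.0775,-.014],[180,0,52])
E
```

```text
ee_pos: [0.4437, -0.0776, 0.0261]
tcp_rot: [179.7, -0.1, 51.7]
ee_pos: [0.4424, -0.077, 0.0241]
tcp_rot: [179.8, 0.0, 51.7]
d [-0.06 -0.01  3.81] w [ 0.003  0.    -0.005]
```

```bash
python3 -m pendant '[[[-0.05,0,0.6,0.003,0,0,65],[0,0,0.9,0,0,0,65],[0,0,0.8,0,0,0,65],[0,0,0.6,0,0,0,65],[0,0,0.2,0,0,0,65]]]'|grep -E 'pos|rot'
python3 -m pendant '[[[0,0,0,0,0,0,65],[0,0,0,0,0,0,65]]]'|grep -E 'pos|rot'
python3 - <<'E'
from h import *
delta([.442,-.0775,-.014],[180,0,52])
E
```

```text
ee_pos: [0.4442, -0.0778, -0.007]
tcp_rot: [179.8, -0.1, 51.7]
ee_pos: [0.4436, -0.0777, -0.0081]
tcp_rot: [179.8, -0.1, 51.7]
d [-0.08 -0.14  0.59] w [ 0.003 -0.002 -0.005]
```

```bash
python3 -m pendant '[[[-0.05,-0.1,0.45,0,0,0,65],[0,0,0,0,0,0,20],[0,0,0,0,0,0,0],[0,0,0,0,0,0,0],[0,0,0,0,0,0,0]]]' 50|grep -E 'pos|rot|open'
python3 -m pendant '[[[0,0,0,0,0,0,0],[0,0,0,0,0,0,0],[0,0,-0.7,0,0,0,0],[0,0,-1.5,0,0,0,0],[0,0,-2.5,0,0,0,0]]]'
python3 -m pendant '[[[0,0,-3,0,0,0,0],[0,0,-2,0,0,0,0],[0,0,-1,0,0,0,0],[0,0,0,0,0,0,0]]]'|grep -E 'pos|rot|open'
python3 - <<'E'
from h import *
shot('wrist','w10');plan([.46,-.34,.14],[180,0,55],9)
E
```

```text
ee_pos: [0.4429, -0.0776, -0.0121]
tcp_rot: [179.8, -0.1, 51.7]
opening: 0.0283
time: 22.4
ee_pos: [0.4395, -0.077, 0.0323]
tcp_rot: [-179.8, 0.1, 51.7]
wrist_force: [0.7, -0.3, -0.8]
opening: 0.0285
ee_pos: [0.4408, -0.0772, 0.1005]
tcp_rot: [179.9, -0.0, 51.7]
opening: 0.0283
[-2.16  1.98 -0.45] [ 0.    -0.    -0.006]
[-2.17  1.97 -0.45] [ 0.    -0.    -0.006]
[-2.18  1.95 -0.45] [ 0.    -0.    -0.006]
[-2.2   1.94 -0.45] [ 0.    -0.    -0.006]
[-2.21  1.92 -0.45] [ 0.    -0.    -0.006]
[-2.22  1.91 -0.45] [ 0.    -0.    -0.006]
[-2.23  1.9  -0.45] [ 0.    -0.    -0.006]
[-2.24  1.88 -0.45] [ 0.    -0.    -0.006]
[-2.26  1.87 -0.45] [ 0.    -0.    -0.006]
```

View pics/w10.png

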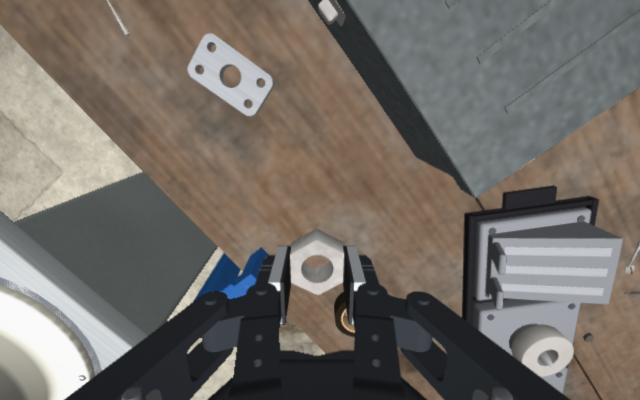

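The nut is held squarely at (317,267). Now to the nut module, stopping 4.5 cm short for a look at its pin.

Run:
```python
from h import *
plan([.4475,-.458,.12],[180,0,56],12)
```

```text
[-2.45  2.01 -0.17] [ 0.    -0.    -0.006]
[-2.47  2.   -0.17] [ 0.    -0.    -0.006]
[-2.48  1.98 -0.17] [ 0.    -0.    -0.006]
[-2.49  1.97 -0.17] [ 0.    -0.    -0.006]
[-2.5   1.95 -0.17] [ 0.    -0.    -0.006]
[-2.52  1.93 -0.17] [ 0.    -0.    -0.006]
[-2.53  1.92 -0.17] [ 0.    -0.    -0.006]
[-2.54  1.9  -0.17] [ 0.    -0.    -0.006]
[-2.55  1.89 -0.17] [ 0.    -0.    -0.006]
[-2.56  1.87 -0.17] [ 0.    -0.    -0.006]
[-2.58  1.85 -0.17] [ 0.    -0.    -0.006]
[-2.59  1.84 -0.17] [ 0.    -0.    -0.006]
```

```bash
python3 -m pendant '[[[-1.5,1.2,-0.3,0,0,-0.006,0],[-2.5,2,-0.2,0,0,-0.006,0],[-2.5,2,-0.2,0,0,-0.006,0],[-2.5,2,-0.2,0,0,-0.006,0],[-2.5,2,-0.2,0,0,-0.006,0]]]'|grep -E 'pos|rot'
python3 -m pendant '[[[-2.5,2,-0.2,0,0,-0.006,0],[-2.5,2,-0.2,0,0,-0.006,0],[-2.5,1.9,-0.2,0,0,-0.006,0],[-2.5,1.9,-0.2,0,0,-0.006,0],[-2.5,1.9,-0.2,0,0,-0.006,0]]]'|grep -E 'pos|rot'
python3 -m pendant '[[[-2,1.5,0,0,0,-0.006,0],[-1,0.8,0,0,0,-0.006,0],[0,0,0,0,0,0,0],[0,0,0,0,0,0,0],[0,0,0,0,0,0,0]]]'|grep -E 'pos|rot'
python3 - <<'E'
from h import *
delta([.4475,-.458,.12],[180,0,56])
E
```

```text
ee_pos: [0.4418, -0.224, 0.104]
tcp_rot: [-179.6, -0.0, 54.0]
ee_pos: [0.445, -0.3886, 0.1039]
tcp_rot: [-179.0, -0.1, 55.8]
ee_pos: [0.4434, -0.4319, 0.0927]
tcp_rot: [-178.4, -0.1, 56.2]
d [-1.93  1.71 -2.78] w [-0.029 -0.002  0.003]
```

```bash
python3 -m pendant '[[[-0.6,0.5,-0.8,-0.01,0,0,0],[-0.6,0.5,-0.8,-0.01,0,0,0],[-0.4,0.3,-0.6,-0.004,0,0,0],[0,0,0,0,0,0,0],[0,0,0,0,0,0,0]]]'|grep -E 'pos|rot'
python3 -m pendant '[[[0,0,0,0,0,0,0],[0,0,0,0,0,0,0],[0,0,0,0,0,0,0]]]'|grep -E 'pos|rot'
python3 - <<'E'
from h import *
st();a=look(['nut_module','bearing_module'],.006,'w11')
for X in ([.4711,-.4196,.03],[.4732,-.421,.03],[.5248,-.340,.03]): print(np.round(proj(X,*a[1:])))
cv2.imwrite('pics/v14.png',cv2.resize(a[0][60:260,230:430,::-1],(600,600),interpolation=2))
E
```

```text
ee_pos: [0.4465, -0.4516, 0.1171]
tcp_rot: [-179.9, -0.2, 56.4]
ee_pos: [0.4469, -0.4515, 0.1182]
tcp_rot: [-180.0, -0.1, 56.4]
t 24.7 p [ 0.4469 -0.4515  0.1182] r [-1.7997e+02 -1.4000e-01  5.6380e+01] F [-1.  -0.3 -1.2] op 0.0285 q [-45.4  16.   12.4  86.5   0.1  78.3]
mark bearing_module 0.66 [318.  41.] [ 0.5229 -0.3407  0.006 ]
[[318. 156.]]
[[321. 156.]]
[[319.  32.]]
```

View pics/v14.png

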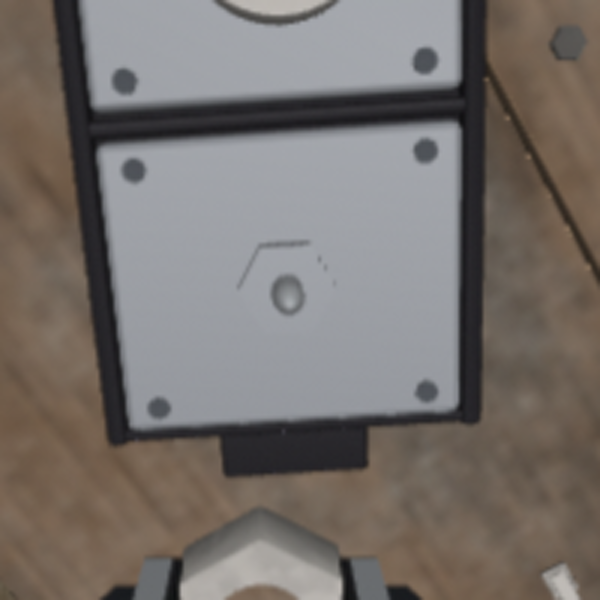

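The hex seat is centred near px (325.5,156), with the pin tip at about (326,159).

Run:
```python
from h import *
a=shot('wrist')
print(ray([(325.5,156)],*a[1:],.03),ray([(326,159)],*a[1:],.055))
sc=[(230+133/3,60+170/3),(230+425/3,60+151/3),(230+427/3,60+391/3),(230+158/3,60+408/3)]
w=ray(sc,*a[1:],.022);print(np.round(w,4),w.mean(0),np.linalg.norm(np.diff(w,axis=0),axis=1));s=w[1]-w[0]+w[2]-w[3];print(np.degrees(np.arctan2(s[1],s[0])))
u=w[0]-w[3]+w[1]-w[2];print(np.degrees(np.arctan2(u[1],u[0]))-90)
```

```text
[[ 0.47606814 -0.42307902  0.03      ]] [[ 0.47677942 -0.4214242   0.055     ]]
[[ 0.4573 -0.3711  0.022 ]
 [ 0.5302 -0.4133  0.022 ]
 [ 0.4945 -0.4757  0.022 ]
 [ 0.4212 -0.4336  0.022 ]] [ 0.47580174 -0.42341169  0.022     ] [0.08423192 0.07187086 0.08453   ]
-29.94873631116552
-29.87867361710984
```

Run:
```python
from h import *
delta([.4762,-.4226,.08],[180,0,56.4])
```

```text
d [4.02 0.85 3.8 ] w [-0.001 -0.003 -0.   ]
```

```bash
python3 -m pendant '[[[0.8,0.15,0.7,0,-0.001,0,0],[1,0.2,0.9,0,-0.001,0,0],[1,0.2,0.9,0,0,0,0],[0.7,0.15,0.6,0,0,0,0],[0.3,0.1,0.2,0,0,0,0]]]'|grep -E 'pos|rot'
python3 -m pendant '[[[0,0,0,0,0,0,0],[0,0,0,0,0,0,0],[0,0,0,0,0,0,0]]]'|grep -E 'pos|rot'
python3 - <<'E'
from h import *
delta([.4762,-.4226,.05],[180,0,56.4])
E
```

```text
ee_pos: [0.4768, -0.4213, 0.0808]
tcp_rot: [-179.9, -0.0, 56.3]
ee_pos: [0.4777, -0.4191, 0.0789]
tcp_rot: [-179.7, -0.1, 56.5]
d [-0.38  0.08  2.89] w [-0.004 -0.001  0.002]
```

```bash
python3 -m pendant '[[[-0.2,0.05,0.4,-0.003,0,0,0],[-0.1,0.02,0.6,0,0,0,0],[0,0,0.5,0,0,0,0],[0,0,0.4,0,0,0,0],[0,0,0.2,0,0,0,0]]]'|grep -E 'pos|rot'
python3 -m pendant '[[[0,0,0,0,0,0,0],[0,0,0,0,0,0,0],[0,0,0,0,0,0,0]]]'|grep -E 'pos|rot'
python3 - <<'E'
from h import *
delta([.4762,-.4226,.04],[180,0,56.4])
a=shot('wrist');T=tool()
print(proj([[.4762,-.4226,.03],[.4762,-.4226,.055]],*a[1:]))
E
```

```text
ee_pos: [0.4762, -0.4239, 0.0573]
tcp_rot: [179.9, -0.0, 56.4]
ee_pos: [0.4756, -0.4238, 0.0563]
tcp_rot: [-180.0, -0.0, 56.4]
d [ 0.14 -0.02  1.63] w [-0.    -0.    -0.001]
[[315.04069966 224.00081329]
 [314.8199692  239.50178464]]
```

```bash
python3 -m pendant '[[[0.1,0,0.4,0,0,0,0],[0,0,0.4,0,0,0,0],[0,0,0.2,0,0,0,0],[0,0,0,0,0,0,0]]]'|grep -E 'pos|rot|force'
for i in 1 2 3; do python3 -m pendant '[[[0,0,0.4,0,0,0,0],[0,0,0.2,0,0,0,0],[0,0,0,0,0,0,0]]]'|grep -E 'pos|rot|force'; done
```

```text
ee_pos: [0.4766, -0.4231, 0.046]
tcp_rot: [179.9, -0.0, 56.4]
wrist_force: [0.2, 0.1, -0.5]
ee_pos: [0.4766, -0.423, 0.0392]
tcp_rot: [179.9, -0.0, 56.4]
wrist_force: [-1.1, -0.2, 0.3]
ee_pos: [0.4766, -0.423, 0.0325]
tcp_rot: [179.9, -0.0, 56.4]
wrist_force: [0.1, -0.9, -1.2]
ee_pos: [0.4766, -0.423, 0.0259]
tcp_rot: [179.9, -0.0, 56.4]
wrist_force: [-0.5, -0.1, -0.2]
```

```bash
for i in 1 2 3 4 5; do python3 -m pendant '[[[0,0,0.22,0,0,0,0],[0,0,0,0,0,0,0]]]'|grep -E 'pos|force'; done
```

```text
ee_pos: [0.4765, -0.423, 0.0233]
wrist_force: [-1.0, -0.2, -0.2]
ee_pos: [0.4766, -0.423, 0.021]
wrist_force: [-1.1, 0.3, -0.8]
ee_pos: [0.4766, -0.423, 0.0186]
wrist_force: [0.2, 0.0, -0.8]
ee_pos: [0.4771, -0.4235, 0.018]
wrist_force: [0.3, -0.3, -0.4]
ee_pos: [0.4776, -0.4239, 0.0181]
wrist_force: [0.1, -0.0, 0.0]
```

Contact at TCP z 0.018, exactly as predicted, so the nut is seated over its pin. Release, lift, and head for the large flange.

```bash
python3 -m pendant '[[[0,0,0,0,0,0,60],[0,0,0,0,0,0,60],[0,0,0,0,0,0,60],[0,0,0,0,0,0,60],[0,0,-0.5,0,0,0,60]]]'|grep -E 'pos|open'
python3 -m pendant '[[[0,0,-1.5,0,0,0,60],[0,0,-2.5,0,0,0,60],[0,0,-3,0,0,0,60],[0,0,-3,0,0,0,80],[0,0,-1.5,0,0,0,80]]]'|grep -E 'pos|rot|force'
python3 - <<'E'
from h import *
plan([.41,0,.15],[180,0,100],15)
E
```

```text
ee_pos: [0.4772, -0.4236, 0.0217]
opening: 0.051
ee_pos: [0.4746, -0.4213, 0.1368]
tcp_rot: [-179.7, -0.1, 56.4]
wrist_force: [1.0, -1.1, 0.2]
[ 2.1  -1.91 -0.08] [-0.    -0.    -0.051]
[ 2.2  -1.8  -0.08] [-0.    -0.    -0.051]
[ 2.28 -1.69 -0.08] [-0.    -0.    -0.051]
[ 2.37 -1.57 -0.08] [-0.    -0.    -0.051]
[ 2.44 -1.45 -0.08] [-0.    -0.    -0.051]
[ 2.51 -1.32 -0.08] [-0.    -0.    -0.051]
[ 2.58 -1.2  -0.08] [-0.    -0.    -0.051]
[ 2.64 -1.06 -0.08] [-0.    -0.    -0.051]
[ 2.69 -0.93 -0.08] [-0.    -0.    -0.051]
[ 2.73 -0.79 -0.08] [-0.    -0.    -0.051]
[ 2.77 -0.65 -0.08] [-0.    -0.    -0.051]
[ 2.8  -0.51 -0.09] [-0.    -0.    -0.051]
[ 2.82 -0.37 -0.09] [-0.    -0.    -0.051]
[ 2.83 -0.22 -0.09] [-0.    -0.    -0.051]
[ 2.84 -0.08 -0.09] [-0.    -0.    -0.051]
```

```bash
python3 -m pendant '[[[2.1,-1.9,-0.3,0,0,-0.05,90],[2.2,-1.8,-0.3,0,0,-0.05,90],[2.3,-1.7,-0.3,0,0,-0.05,90],[2.4,-1.6,-0.2,0,0,-0.05,90],[2.4,-1.5,-0.2,0,0,-0.05,90]]]'|grep -E 'pos|rot'
python3 -m pendant '[[[2.5,-1.3,-0.2,0,0,-0.05,90],[2.6,-1.2,-0.2,0,0,-0.05,90],[2.6,-1.1,-0.2,0,0,-0.05,90],[2.7,-0.9,-0.2,0,0,-0.05,90],[2.7,-0.8,-0.2,0,0,-0.05,90]]]'|grep -E 'pos|rot'
python3 -m pendant '[[[2.8,-0.65,-0.2,0,0,-0.05,90],[2.8,-0.5,-0.2,0,0,-0.05,90],[2.8,-0.4,-0.2,0,0,-0.05,90],[2.8,-0.2,-0.2,0,0,-0.05,90]]]'|grep -E 'pos|rot'
python3 - <<'E'
from h import *
plan([.475,.27,.15],[180,0,140],9)
E
```

```text
ee_pos: [0.4533, -0.2817, 0.1554]
tcp_rot: [179.9, 0.0, 70.9]
ee_pos: [0.4291, -0.1355, 0.1673]
tcp_rot: [179.7, 0.1, 85.9]
ee_pos: [0.4087, -0.0184, 0.1771]
tcp_rot: [179.6, 0.2, 97.9]
[3.08 1.17 0.3 ] [ 0.001  0.001 -0.082]
[2.97 1.41 0.3 ] [ 0.001  0.001 -0.082]
[2.84 1.65 0.3 ] [ 0.001  0.001 -0.082]
[2.7  1.88 0.3 ] [ 0.001  0.001 -0.082]
[2.54 2.09 0.3 ] [ 0.001  0.001 -0.082]
[2.36 2.29 0.3 ] [ 0.001  0.001 -0.082]
[2.16 2.48 0.3 ] [ 0.001  0.001 -0.082]
[1.95 2.65 0.3 ] [ 0.001  0.001 -0.082]
[1.73 2.8  0.3 ] [ 0.001  0.001 -0.082]
```

```bash
python3 -m pendant '[[[3.1,1,0,0,0,-0.08,90],[3,1.1,0,0,0,-0.08,90],[2.9,1.2,0,0,0,-0.08,90],[2.8,1.5,0,0,0,-0.08,90],[2.7,1.7,0,0,0,-0.08,90]]]'|grep -E 'pos|rot'
python3 -m pendant '[[[2.6,2,0.3,0,0,-0.08,90],[2.4,2.3,0.3,0,0,-0.08,90],[2.2,2.5,0.3,0,0,-0.08,90]]]'|grep -E 'pos|rot'
python3 - <<'E'
from h import *
plan([.515,.285,.14],[180,0,140],4)
E
```

```text
ee_pos: [0.4259, 0.1472, 0.1808]
tcp_rot: [179.4, 0.5, 121.7]
ee_pos: [0.4373, 0.2512, 0.174]
tcp_rot: [179.3, 0.7, 136.2]
[-0.81  1.94  0.88] [ 0.003  0.003 -0.016]
[-0.84  1.93  0.87] [ 0.003  0.003 -0.016]
[-0.88  1.92  0.87] [ 0.003  0.003 -0.016]
[-0.91  1.91  0.86] [ 0.003  0.003 -0.016]
```

```bash
python3 -m pendant '[[[-0.8,1.4,0.8,0.003,0.003,-0.016,90],[-0.8,1.8,0.8,0.003,0.003,-0.016,90],[-0.8,1.8,0.8,0.003,0.003,-0.016,90],[-0.5,1.2,0.5,0,0,-0.01,90],[0,0,0,0,0,0,90]]]'|grep -E 'pos|rot'
python3 -m pendant '[[[0,0,0,0,0,0,90],[0,0,0,0,0,0,90],[0,0,0,0,0,0,90]]]'|grep -E 'pos|rot'
cat >> h.py <<'E'
def plate(thing,name=None):
    a,p,x=cmask(thing,.01,name=name)
    M=cv2.moments(x.reshape(-1,1,2));t=.5*np.arctan2(2*M['mu11'],M['mu20']-M['mu02'])
    print('centroid',M['m10']/M['m00'],M['m01']/M['m00'],'long axis',np.degrees(t),'area',M['m00']);return a
E
python3 - <<'E'
from h import *
st();plate('large_flange','w12');look(['large_flange'],0)
E
```

```text
ee_pos: [0.5019, 0.2874, 0.1448]
tcp_rot: [179.8, 0.2, 140.6]
ee_pos: [0.5009, 0.2869, 0.1451]
tcp_rot: [179.9, 0.1, 140.6]
t 31.53 p [0.5009 0.2869 0.1451] r [1.7988e+02 1.4000e-01 1.4058e+02] F [-0.   0.3  0. ] op 0.0768 q [29.8  7.7  5.7 87.9 -0.1 69.3]
large_flange 0.74 [310.6, 175.8, 354.1, 246.0] circ [536.8 279.4  43.3] rect [537.  279.5] [45.9 82.3] 48.0
centroid 536.6398471279033 279.62965581633335 long axis -42.58066360991785 area 3461.474235455971
mark large_flange 0.94 [333. 212.] [0.5405 0.279  0.    ]
```

Run:
```python
from h import *
delta([.5368,.2795,.02],[180,0,137.6])
```

```text
d [-3.2   1.65 12.54] w [0.003 0.003 0.052]
```

```bash
python3 -m pendant '[[[-1,0.4,1.5,0,0.002,0.02,80],[-1,0.5,2.2,0.002,0.002,0.02,80],[-0.8,0.3,2.2,0,0,0.01,80],[0,0,2,0,0,0,80],[0,0,1.2,0,0,0,80]]]'|grep -E 'pos|rot'
python3 -m pendant '[[[0,0,0.5,0,0,0,80],[0,0,0,0,0,0,80],[0,0,0,0,0,0,80],[0,0,0,0,0,0,80]]]'|grep -E 'pos|rot'
python3 - <<'E'
from h import *
delta([.5368,.2795,.0],[180,0,137.6])
E
```

```text
ee_pos: [0.5334, 0.2788, 0.058]
tcp_rot: [179.3, 0.1, 137.6]
ee_pos: [0.5319, 0.2783, 0.052]
tcp_rot: [179.5, 0.1, 137.6]
d [-0.27  0.37  5.2 ] w [0.009 0.001 0.   ]
```

```bash
python3 -m pendant '[[[-0.2,0.25,0.8,0.005,0,0,80],[0,0,1.2,0,0,0,80],[0,0,1.2,0,0,0,80],[0,0,0.8,0,0,0,80],[0,0,0.4,0,0,0,80]]]'|grep -E 'pos|rot'
python3 -m pendant '[[[0,0,0,0,0,0,80],[0,0,0,0,0,0,80],[0,0,0,0,0,0,80]]]'|grep -E 'pos|rot'
python3 - <<'E'
from h import *
delta([.5368,.2795,-.017],[180,0,137.6]);plate('large_flange')
E
```

```text
ee_pos: [0.5377, 0.2806, 0.0081]
tcp_rot: [179.4, 0.2, 137.6]
ee_pos: [0.5364, 0.2799, 0.0054]
tcp_rot: [179.6, 0.1, 137.6]
d [-0.06 -0.02  2.24] w [0.007 0.002 0.001]
large_flange 0.82 [277.0, 178.9, 356.0, 304.5] circ [537.  278.7  45.1] rect [536.9 279.1] [46.8 83.9] 47.6
centroid 537.1849713373811 279.07988777723585 long axis -42.468078458931494 area 3730.336555622518
```

```bash
python3 -m pendant '[[[-0.05,0,0.5,0.005,0.001,0,80],[0,0,0.7,0,0,0,80],[0,0,0.5,0,0,0,80],[0,0,0.2,0,0,0,80],[0,0,0,0,0,0,80]]]'|grep -E 'pos|rot'
python3 -m pendant '[[[0,0,0,0,0,0,80],[0,0,0,0,0,0,80]]]'|grep -E 'pos|rot|force'
python3 - <<'E'
from h import *
delta([.5368,.2795,-.0195],[180,0,137.6])
E
```

```text
ee_pos: [0.5379, 0.28, -0.014]
tcp_rot: [179.8, 0.1, 137.6]
ee_pos: [0.5376, 0.2799, -0.0145]
tcp_rot: [179.8, 0.1, 137.6]
wrist_force: [0.3, 0.2, -0.8]
d [ 0.03 -0.08  0.5 ] w [0.003 0.002 0.001]
```

```bash
python3 -m pendant '[[[0,-0.05,0.4,0,0,0,80],[0,0,0,0,0,0,60],[0,0,0,0,0,0,40],[0,0,0,0,0,0,0],[0,0,0,0,0,0,0]]]' 70|grep -E 'pos|rot|open'
python3 -m pendant '[[[0,0,0,0,0,0,0],[0,0,0,0,0,0,0],[0,0,-0.7,0,0,0,0],[0,0,-1.5,0,0,0,0],[0,0,-2.5,0,0,0,0]]]'
python3 -m pendant '[[[0,0,-3,0,0,0,0],[0,0,-3,0,0,0,0],[0,0,-3,0,0,0,0],[0,0,-2,0,0,0,0],[0,0,-1,0,0,0,0]]]'
python3 - <<'E'
from h import *
a=shot('wrist');
m=bot.masks_of('wrist','large_flange');print([(round(k['confidence'],2),k['extent']) for k in m[:2]])
plan([.41,.1,.17],[180,0,140],8)
E
```

```text
ee_pos: [0.5377, 0.2797, -0.0177]
tcp_rot: [179.7, 0.1, 137.6]
opening: 0.0436
time: 34.67
ee_pos: [0.5339, 0.2778, 0.0246]
tcp_rot: [-179.7, -0.1, 137.6]
wrist_force: [-0.0, 0.1, -1.6]
opening: 0.0432
time: 35.08
ee_pos: [0.5332, 0.2775, 0.1528]
tcp_rot: [-179.6, -0.1, 137.6]
wrist_force: [0.3, 0.8, -2.6]
opening: 0.0433
[(0.6, [271.3, 192.4, 361.5, 331.4])]
[-0.35 -2.68 -0.21] [-0.001 -0.    -0.005]
[-0.34 -2.69 -0.21] [-0.001 -0.    -0.005]
[-0.33 -2.69 -0.21] [-0.001 -0.    -0.005]
[-0.31 -2.69 -0.21] [-0.001 -0.    -0.005]
[-0.3  -2.69 -0.21] [-0.001 -0.    -0.005]
[-0.29 -2.69 -0.21] [-0.001 -0.    -0.005]
[-0.27 -2.69 -0.22] [-0.001 -0.    -0.005]
[-0.26 -2.69 -0.22] [-0.001 -0.    -0.005]
```

The plate is held (opening 43 mm, 2.6 N). Traverse back around the toolbox.

```bash
cat >> h.py <<'E'
O=np.array([.535,-.234,.026]);u=np.array([np.cos(np.radians(-30)),np.sin(np.radians(-30)),0]);c18,s18=np.cos(np.radians(18)),np.sin(np.radians(18))
BX=c18*u+np.array([0,0,s18]);BZ=-s18*u+np.array([0,0,c18]);BY=np.cross(BZ,BX)
RT=np.column_stack([-BX,np.cross(-BZ,-BX),-BZ]);RE=R.from_matrix(RT).as_euler('xyz',degrees=True)
def bed(x,h,y=0): return O+BX*x+BZ*h+BY*y
def where(off):
    """TCP in bed coordinates and its tilt error; off = plate underside behind TCP"""
    T=tool();d=T[:3,3]-O;print('bed x,y,h(mm)',np.round([d@BX*1e3,d@BY*1e3,(d@BZ+off)*1e3],1),'rot err',np.round((R.from_matrix(RT).inv()*R.from_matrix(T[:3,:3])).as_rotvec(degrees=True),2))
E
python3 -m pendant '[[[2,-1.8,0,0,0,0,0],[2.4,-2.2,0,0,0,0,0],[2,-2.4,0,0,0,-0.02,0],[0,-3.3,0,0,0,-0.02,0],[-1.5,-3.2,0,0,0,-0.02,0]]]'|grep -E 'pos|rot'
python3 -m pendant '[[[-2.2,-2.8,0,0,0,-0.02,0],[-2.3,-2.8,0,0,0,-0.02,0],[-2.4,-2.7,0,0,0,-0.02,0],[-2.4,-2.7,0,0,0,-0.02,0],[-2.4,-2.7,0,0,0,-0.02,0]]]'
python3 - <<'E'
from h import *
print(RE);plan([.44,-.18,.17],[180,0,150],7)
E
```

```text
ee_pos: [0.4078, 0.2156, 0.1445]
tcp_rot: [-179.2, -0.3, 141.3]
time: 36.02
ee_pos: [0.4139, 0.0305, 0.1394]
tcp_rot: [-179.0, -0.7, 147.9]
wrist_force: [0.5, -0.4, -2.4]
opening: 0.0432
[-180.   18.  150.]
[-1.91 -2.36 -0.42] [-0.003 -0.002 -0.005]
[-1.9  -2.36 -0.42] [-0.003 -0.002 -0.005]
[-1.89 -2.37 -0.42] [-0.003 -0.002 -0.005]
[-1.87 -2.38 -0.43] [-0.003 -0.002 -0.005]
[-1.86 -2.39 -0.43] [-0.003 -0.002 -0.005]
[-1.85 -2.4  -0.43] [-0.003 -0.002 -0.005]
[-1.84 -2.41 -0.44] [-0.003 -0.002 -0.005]
```

```bash
python3 -m pendant '[[[-1.9,-2.4,-0.4,-0.003,-0.002,-0.005,0],[-1.9,-2.4,-0.4,-0.003,-0.002,-0.005,0],[-1.9,-2.4,-0.4,-0.003,-0.002,-0.005,0],[-1.9,-2.4,-0.4,-0.003,-0.002,-0.005,0],[-1.9,-2.4,-0.4,-0.003,-0.002,-0.005,0]]]'|grep -E 'pos|rot'
python3 -m pendant '[[[-1.9,-2.4,-0.4,-0.003,-0.002,-0.005,0],[-1,-1.3,0,0,0,0,0],[0,0,0,0,0,0,0],[0,0,0,0,0,0,0]]]'|grep -E 'pos|rot'
python3 - <<'E'
from h import *
a=look(['shelf_bed'],.026,'w13');look(['bearing_module'],.006);st()
plan(bed(.05,.06-.018),RE,8)
m=bot.masks_of('wrist','shelf_bed');print([(round(k['confidence'],2),k['extent']) for k in m[:2]])
print(proj([O,bed(.09,0,.033),bed(.09,0,-.033),bed(0,0,.033),bed(0,0,-.033),bed(0,.024,.029),bed(0,.024,-.029)],*a[1:]).round())
E
```

```text
ee_pos: [0.4282, -0.1298, 0.1535]
tcp_rot: [-179.7, -0.6, 149.4]
ee_pos: [0.4322, -0.184, 0.1527]
tcp_rot: [-179.8, -0.8, 149.3]
t 36.97 p [ 0.4327 -0.1825  0.1535] r [-179.77   -0.7   149.47] F [ 0.3  0.3 -1.2] op 0.0435 q [-22.8  -6.   -7.2  89.5  -0.1   7.7]
[-1.87  0.1   0.88] [-0.001 -0.041 -0.001]
[-1.83  0.1   0.95] [-0.001 -0.041 -0.001]
[-1.79  0.1   1.03] [-0.001 -0.041 -0.001]
[-1.75  0.09  1.1 ] [-0.001 -0.041 -0.001]
[-1.7   0.09  1.17] [-0.001 -0.041 -0.001]
[-1.66  0.09  1.24] [-0.001 -0.041 -0.001]
[-1.6   0.09  1.31] [-0.001 -0.041 -0.001]
[-1.55  0.08  1.37] [-0.001 -0.041 -0.001]
[(0.6, [302.8, 326.5, 348.1, 354.6])]
[[325. 283.]
 [354. 359.]
 [298. 359.]
 [354. 282.]
 [297. 283.]
 [353. 288.]
 [299. 289.]]
```

```bash
python3 -m pendant '[[[-1.5,0.1,0,-0.001,-0.041,0,0],[-1.8,0.1,0.2,-0.001,-0.041,0,0],[-1.8,0.1,0.4,-0.001,-0.041,0,0],[-1.8,0.1,0.6,0,-0.041,0,0],[-1.8,0.1,0.8,0,-0.041,0,0]]]'|grep -E 'pos|rot'
python3 -m pendant '[[[-1.7,0.1,1,0,-0.041,0,0],[-1.6,0.1,1,0,-0.041,0,0],[-1,0,0.8,0,-0.03,0,0],[0,0,0,0,0,0,0],[0,0,0,0,0,0,0]]]'|grep -E 'pos|rot|force'
python3 - <<'E'
from h import *
st();where(.018);delta(bed(.055,.03-.018),RE)
E
```

```text
ee_pos: [0.5151, -0.2196, 0.1423]
tcp_rot: [180.0, 11.6, 149.9]
ee_pos: [0.5613, -0.238, 0.1239]
tcp_rot: [179.9, 18.3, 150.3]
wrist_force: [-0.5, 0.0, -1.5]
t 37.85 p [ 0.5613 -0.238   0.1239] r [179.94  18.34 150.29] F [-0.5  0.  -1.5] op 0.0437 q [-21.8  -6.8 -13.7  64.9  -2.4   7.5]
bed x,y,h(mm) [ 53.8   9.7 103.5] rot err [-0.15 -0.34 -0.28]
d [-0.07 -0.99  7.34] w [0.003 0.006 0.005]
```

```bash
python3 -m pendant '[[[0,-0.4,1,0.002,0.003,0.003,0],[0,-0.4,1.4,0,0.002,0.002,0],[0,0,1.4,0,0,0,0],[0,0,1.2,0,0,0,0],[0,0,0.6,0,0,0,0]]]'|grep -E 'pos|rot'
python3 -m pendant '[[[0,0,0,0,0,0,0],[0,0,0,0,0,0,0],[0,0,0,0,0,0,0]]]'|grep -E 'rot|force'
python3 - <<'E'
from h import *
where(.018);delta(bed(.055,.03-.018),RE)
a=shot('wrist')
def dr(im,pts):
    for p in proj(pts,*a[1:]): cv2.circle(im,tuple((p*2-[300,240]).astype(int)),3,(0,0,255),1)
im=cv2.resize(a[0][120:380,150:490,::-1],None,fx=2,fy=2,interpolation=2)
dr(im,[O,bed(0,.024,.029),bed(0,.024,-.029),bed(0,.024,.009),bed(0,.024,-.009),bed(0,0,.033),bed(0,0,-.033)])
cv2.imwrite('pics/v15.png',im)
E
```

```text
ee_pos: [0.5728, -0.2535, 0.0688]
tcp_rot: [179.9, 18.0, 150.1]
tcp_rot: [180.0, 17.7, 150.0]
wrist_force: [-0.1, 0.2, -1.1]
bed x,y,h(mm) [51.5  1.3 42.6] rot err [-0.04  0.31 -0.03]
d [-0.36 -0.13  1.26] w [ 0.001 -0.005  0.001]
```

View pics/v15.png

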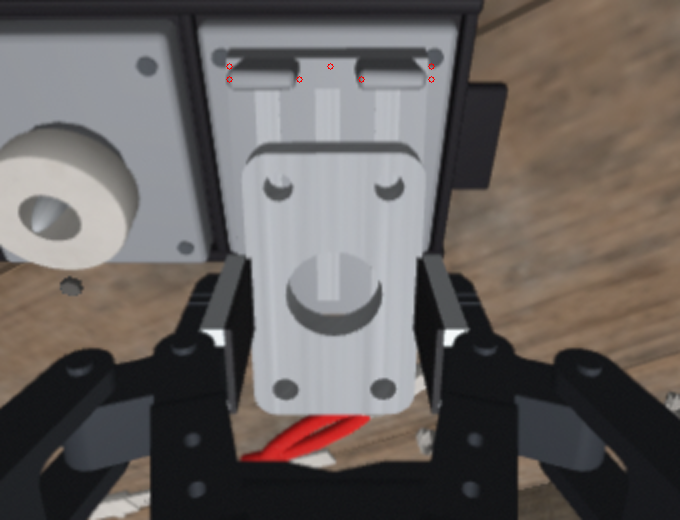

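The crop shows the lugs exactly where modelled across the slope (tops at y≈79–88, x 229–299 and 358–430), with the stop face about 3 mm farther uphill than modelled. The plate is square to the bed. Lowering.

```bash
sed -i 's/^BX=.*/&;O=O+.003*BX/' h.py
python3 -m pendant '[[[-0.2,-0.1,0.6,0.001,-0.003,0,0],[0,0,0.9,0,0,0,0],[0,0,0.7,0,0,0,0],[0,0,0.3,0,0,0,0],[0,0,0,0,0,0,0]]]'|grep -E 'force'
python3 -m pendant '[[[0,0,0,0,0,0,0],[0,0,0,0,0,0,0]]]'|grep -E 'force'
python3 - <<'E'
from h import *
where(.018);delta(bed(.045,.003-.018),RE)
E
```

```text
wrist_force: [-0.1, -0.4, -1.5]
wrist_force: [-1.0, 0.2, -1.4]
bed x,y,h(mm) [52.   0.4 16.5] rot err [-0.   -0.04 -0.03]
d [ 0.7  -0.04  1.35] w [0.    0.001 0.001]
```

```bash
python3 -m pendant '[[[0.1,-0.02,0.5,0,0,0,0],[0.1,0,0.3,0,0,0,0],[0,0,0.1,0,0,0,0],[0,0,0,0,0,0,0]]]'|grep -E 'force'; python3 -c "
from h import *
where(.018)"
for i in 1 2 3; do python3 -m pendant '[[[0,0,0.22,0,0,0,0],[0,0,0,0,0,0,0]]]'|grep -E 'force';python3 -c "
from h import *
where(.018)"; done
```

```text
wrist_force: [0.2, -0.7, -1.2]
bed x,y,h(mm) [50.2  0.3  7.2] rot err [-0.01 -0.1  -0.04]
wrist_force: [-0.7, -0.4, -2.6]
bed x,y,h(mm) [50.2  0.3  4.8] rot err [-0.01 -0.1  -0.04]
wrist_force: [0.1, 0.2, -1.9]
bed x,y,h(mm) [50.3  0.3  2.5] rot err [-0.02 -0.11 -0.04]
wrist_force: [-0.0, -1.1, -1.5]
bed x,y,h(mm) [50.5  0.3  0.1] rot err [-0.01 -0.12 -0.04]
```

Now slide downhill (tool +x) toward the stop.

```bash
for i in 1 2 3 4; do python3 -m pendant '[[[0.25,0,0.05,0,0,0,0],[0,0,0,0,0,0,0]]]'|grep -E 'force';python3 -c "
from h import *
where(.018)"; done
```

```text
wrist_force: [-0.2, 0.2, -1.1]
bed x,y,h(mm) [48.1  0.3 -0.3] rot err [-0.02 -0.15 -0.04]
wrist_force: [-0.6, 0.6, -2.3]
bed x,y,h(mm) [46.1  0.4 -0.3] rot err [-0.03 -0.24 -0.03]
wrist_force: [-0.1, -0.4, -1.7]
bed x,y,h(mm) [43.9  0.4 -0.4] rot err [-0.04 -0.3  -0.03]
wrist_force: [-0.3, -0.0, -0.7]
bed x,y,h(mm) [41.8  0.5 -0.4] rot err [-0.04 -0.38 -0.02]
```

```bash
for i in 1 2 3 4; do python3 -m pendant '[[[0.25,0,0.03,0,0.001,0,0],[0,0,0,0,0,0,0]]]'|grep -E 'force';python3 -c "
from h import *
where(.018)"; done
```

```text
wrist_force: [-0.2, 0.2, 0.4]
bed x,y,h(mm) [39.3  0.5 -0.4] rot err [-0.05 -0.35 -0.02]
wrist_force: [-0.1, -0.0, -1.9]
bed x,y,h(mm) [39.2  0.5  0.1] rot err [-0.04 -0.57 -0.  ]
wrist_force: [-0.6, 0.8, -1.1]
bed x,y,h(mm) [39.3  0.4  0.6] rot err [-0.04 -0.8   0.02]
wrist_force: [0.4, 0.3, -2.5]
bed x,y,h(mm) [39.3  0.4  1. ] rot err [-0.03 -1.03  0.05]
```

Stalled at the stop (x = 39.3 mm). Level the tilt, press down, release.

```bash
python3 -m pendant '[[[0.05,0,0.1,0,0.014,0,0],[0.1,0,0.1,0,0,0,0],[0,0,0,0,0,0,0]]]'|grep -E 'force';python3 -c "
from h import *
where(.018)"
python3 -m pendant '[[[0,0,0,0,0,0,70],[0,0,0,0,0,0,70],[0,0,0,0,0,0,70],[0,0,0,0,0,0,70],[0,0,0,0,0,0,70]]]'|grep -E 'force|open';python3 -c "
from h import *
where(.018)"
python3 -m pendant '[[[0,0,-1,0,0,0,70],[0,0,-2,0,0,0,70],[0,0,-3,0,0,0,70],[0,0,-3,0,0,0,70],[0,0,-2,0,0,0,70]]]'|grep -E 'pos|rot|force|open'
python3 - <<'E'
from h import *
a,p,x=cmask('large_flange',.05,name='w16')
pr=proj([bed(0,.01,.023),bed(0,.01,-.023),bed(.08,.01,-.023),bed(.08,.01,.023)],*a[1:]);print('expect',pr.round(1))
c,_=cv2.findContours(p,0,1);r=cv2.minAreaRect(max(c,key=cv2.contourArea));print('seen',cv2.boxPoints(r).round(1))
look(['large_flange'],.04)
print('origin exp',proj([bed(.04,0)],*a[1:]))
E
```

```text
wrist_force: [0.4, -1.0, 0.6]
bed x,y,h(mm) [38.9  0.4 -0.4] rot err [-0.03 -0.27  0.06]
wrist_force: [-1.0, -0.1, -0.1]
opening: 0.0596
bed x,y,h(mm) [35.3  0.4 -2.2] rot err [-0.02  0.12  0.02]
ee_pos: [0.5378, -0.2358, 0.122]
tcp_rot: [-179.9, 17.2, 150.0]
wrist_force: [1.6, -0.0, 0.4]
opening: 0.0595
large_flange 0.7 [291.1, 164.9, 343.4, 252.4] circ [ 568.9 -253.3   49.9] rect [ 568.1 -253.1] [47.6 96.6] 59.2
expect [[344.1 169.3]
 [290.7 169.3]
 [293.1 252.7]
 [341.7 252.7]]
seen [[291. 167.]
 [343. 167.]
 [343. 252.]
 [291. 252.]]
mark large_flange 0.84 [318. 205.] [ 0.5699 -0.2526  0.04  ]
origin exp [[317.35207316 209.34373689]]
```

The large flange lies as expected (outline within 2 px of the model). Now the small flange.

Run:
```python
from h import *
st();plan([.43,-.02,.15],[180,0,122],10)
```

```text
t 42.6 p [ 0.5384 -0.2361  0.1199] r [-179.95   17.18  150.  ] F [-0.  -0.1 -0.9] op 0.0603 q [-22.5  -8.7 -15.5  66.1  -2.3   7.2]
[ 1.84  1.33 -0.89] [0.007 0.029 0.048]
[ 1.93  1.23 -0.84] [0.007 0.029 0.048]
[ 2.01  1.13 -0.79] [0.007 0.029 0.048]
[ 2.08  1.03 -0.74] [0.007 0.029 0.048]
[ 2.15  0.92 -0.68] [0.007 0.029 0.048]
[ 2.21  0.81 -0.62] [0.007 0.029 0.048]
[ 2.27  0.69 -0.56] [0.007 0.029 0.048]
[ 2.31  0.58 -0.5 ] [0.007 0.029 0.048]
[ 2.35  0.46 -0.44] [0.007 0.029 0.048]
[ 2.38  0.34 -0.37] [0.007 0.029 0.048]
```

```bash
python3 -m pendant '[[[1.8,1.3,-0.9,0.007,0.029,0.048,70],[1.9,1.2,-0.9,0.007,0.029,0.048,70],[2,1.1,-0.8,0.007,0.029,0.048,70],[2.1,1,-0.8,0.007,0.029,0.048,70],[2.1,0.9,-0.7,0.007,0.029,0.048,70]]]'|grep -E 'pos|rot'
python3 -m pendant '[[[2.2,0.8,-0.6,0.007,0.029,0.048,70],[2.3,0.7,-0.6,0.007,0.029,0.048,70],[2.3,0.6,-0.5,0.007,0.029,0.048,70],[2.3,0.5,-0.4,0.007,0.029,0.048,70],[2.3,0.3,-0.4,0.007,0.029,0.048,70]]]'|grep -E 'pos|rot'
python3 - <<'E'
from h import *
plan([.43,.045,.13],[180,0,107],4)
E
```

```text
ee_pos: [0.479, -0.1279, 0.1304]
tcp_rot: [179.3, 7.9, 135.2]
ee_pos: [0.4219, -0.0149, 0.1419]
tcp_rot: [-178.9, -1.2, 120.7]
[1.18 0.94 0.3 ] [-0.005 -0.005  0.06 ]
[1.23 0.87 0.3 ] [-0.005 -0.005  0.06 ]
[1.28 0.79 0.3 ] [-0.005 -0.005  0.06 ]
[1.33 0.71 0.3 ] [-0.005 -0.005  0.06 ]
```

```bash
python3 -m pendant '[[[1,0.9,0.2,-0.005,-0.005,0.06,70],[1.2,0.8,0.3,-0.005,-0.005,0.06,70],[1,0.7,0.3,-0.005,-0.005,0.06,70],[0.5,0.4,0.2,0,0,0.04,70],[0,0,0,0,0,0,70]]]'|grep -E 'pos|rot'
python3 -m pendant '[[[0,0,0,0,0,0,70],[0,0,0,0,0,0,70]]]'|grep -E 'pos|rot'
python3 - <<'E'
from h import *
plate('small_flange','w17');look(['small_flange'],0)
E
```

```text
ee_pos: [0.4271, 0.0356, 0.1266]
tcp_rot: [-179.0, -0.5, 107.5]
ee_pos: [0.4263, 0.0355, 0.1249]
tcp_rot: [-178.9, -0.5, 107.7]
small_flange 0.73 [324.6, 154.0, 367.2, 219.2] circ [451.9  49.8  35.3] rect [450.6  49.1] [39.5 66.2] 16.7
centroid 451.0797943378969 49.19350888449431 long axis -73.56858609682196 area 2388.6254077532794
mark small_flange 0.68 [346. 187.] [0.4524 0.0457 0.    ]
```

Small flange centre (0.451, 0.049), long axis −73.4°, so yaw 106.6.

Run:
```python
from h import *
delta([.451,.049,.02],[180,0,106.6])
```

```text
d [ 0.48  2.93 10.51] w [-0.019 -0.008  0.017]
```

```bash
python3 -m pendant '[[[0.2,0.8,1.2,-0.007,-0.003,0.006,70],[0.1,0.9,1.8,-0.006,-0.003,0.006,70],[0.1,0.6,2,-0.004,0,0,70],[0,0.1,1.8,0,0,0,70],[0,0,1,0,0,0,70]]]'|grep -E 'pos|rot'
python3 -m pendant '[[[0,0,0.4,0,0,0,70],[0,0,0,0,0,0,70],[0,0,0,0,0,0,70],[0,0,0,0,0,0,70]]]'|grep -E 'pos|rot'
python3 - <<'E'
from h import *
delta([.451,.049,.0],[180,0,106.6])
E
```

```text
ee_pos: [0.4515, 0.0452, 0.0487]
tcp_rot: [179.6, -0.0, 106.8]
ee_pos: [0.4506, 0.0443, 0.044]
tcp_rot: [179.7, -0.0, 106.8]
d [0.44 0.15 4.4 ] w [ 0.005 -0.001  0.003]
```

```bash
python3 -m pendant '[[[0.3,0.1,0.8,0.004,0,0,70],[0.05,0,1.2,0,0,0,70],[0,0,1,0,0,0,70],[0,0,0.7,0,0,0,70],[0,0,0.3,0,0,0,70]]]'|grep -E 'pos|rot'
python3 -m pendant '[[[0,0,0,0,0,0,70],[0,0,0,0,0,0,70],[0,0,0,0,0,0,70]]]'|grep -E 'pos|rot'
python3 - <<'E'
from h import *
delta([.451,.049,-.0165],[180,0,106.6]);plate('small_flange')
E
```

```text
ee_pos: [0.4525, 0.0485, 0.003]
tcp_rot: [179.7, 0.0, 106.8]
ee_pos: [0.4513, 0.0485, 0.0012]
tcp_rot: [179.8, -0.0, 106.8]
d [ 0.06 -0.02  1.77] w [ 0.003 -0.     0.003]
small_flange 0.76 [280.5, 193.9, 348.8, 296.6] circ [450.7  49.5  36. ] rect [450.5  49.6] [38.7 66.5] 16.5
centroid 450.8706474758947 49.473007660004065 long axis -73.71331156872508 area 2448.6903402202006
```

```bash
python3 -m pendant '[[[0.05,-0.03,0.5,0.002,0,0,70],[0,0,0.6,0,0,0,70],[0,0,0.3,0,0,0,70],[0,0,0.1,0,0,0,70],[0,0,0,0,0,0,70]]]'|grep -E 'pos|rot'
python3 -m pendant '[[[0,0,0,0,0,0,70],[0,0,0,0,0,0,70]]]'|grep -E 'pos|rot|force'
python3 - <<'E'
from h import *
delta([.451,.0494,-.017],[180,0,106.4])
E
```

```text
ee_pos: [0.4518, 0.049, -0.0143]
tcp_rot: [179.8, 0.0, 106.8]
ee_pos: [0.4516, 0.0489, -0.0145]
tcp_rot: [179.9, 0.0, 106.8]
wrist_force: [-0.0, 0.1, -0.4]
d [ 0.06 -0.05  0.25] w [0.002 0.    0.006]
```

```bash
python3 -m pendant '[[[0.05,-0.04,0.2,0,0,0.005,70],[0,0,0,0,0,0,50],[0,0,0,0,0,0,30],[0,0,0,0,0,0,0],[0,0,0,0,0,0,0]]]' 70|grep -E 'pos|rot|open'
python3 -m pendant '[[[0,0,0,0,0,0,0],[0,0,0,0,0,0,0]]]'|grep -E 'pos|open'
python3 -m pendant '[[[0,0,-0.7,0,0,0,0],[0,0,-1.5,0,0,0,0],[0,0,-2.5,0,0,0,0],[0,0,-3,0,0,0,0],[0,0,-3,0,0,0,0]]]'
python3 - <<'E'
from h import *
plan([.44,-.18,.17],[180,0,150],10)
E
```

```text
ee_pos: [0.4515, 0.0494, -0.0157]
tcp_rot: [179.8, 0.0, 106.4]
opening: 0.0355
ee_pos: [0.4515, 0.0494, -0.0157]
opening: 0.0348
time: 47.32
ee_pos: [0.4459, 0.0487, 0.0885]
tcp_rot: [-179.4, -0.1, 106.4]
wrist_force: [0.7, 0.3, -1.1]
opening: 0.0353
[-2.18 -0.71 -0.81] [-0.001 -0.001 -0.076]
[-2.12 -0.87 -0.81] [-0.001 -0.001 -0.076]
[-2.04 -1.03 -0.81] [-0.001 -0.001 -0.076]
[-1.96 -1.18 -0.81] [-0.001 -0.001 -0.076]
[-1.86 -1.33 -0.81] [-0.001 -0.001 -0.076]
[-1.76 -1.47 -0.81] [-0.001 -0.001 -0.076]
[-1.64 -1.59 -0.81] [-0.001 -0.001 -0.076]
[-1.52 -1.71 -0.81] [-0.001 -0.001 -0.076]
[-1.38 -1.82 -0.81] [-0.001 -0.001 -0.076]
[-1.24 -1.92 -0.81] [-0.001 -0.001 -0.076]
```

```bash
python3 -m pendant '[[[-2.2,-0.7,-0.8,0,0,-0.076,0],[-2.1,-0.9,-0.8,0,0,-0.076,0],[-2,-1,-0.8,0,0,-0.076,0],[-2,-1.2,-0.8,0,0,-0.076,0],[-1.9,-1.3,-0.8,0,0,-0.076,0]]]'|grep -E 'pos|rot'
python3 -m pendant '[[[-1.8,-1.5,-0.8,0,0,-0.076,0],[-1.6,-1.6,-0.8,0,0,-0.076,0],[-1.5,-1.7,-0.8,0,0,-0.076,0],[-1.4,-1.8,-0.6,0,0,-0.076,0],[-1.2,-1.9,-0.4,0,0,-0.076,0]]]'|grep -E 'pos|rot|open'
python3 - <<'E'
from h import *
plan(bed(.055,.10),RE,8)
E
```

```text
ee_pos: [0.4457, -0.0663, 0.1384]
tcp_rot: [-179.9, -0.1, 129.4]
ee_pos: [0.4443, -0.186, 0.1771]
tcp_rot: [-180.0, -0.0, 152.3]
opening: 0.0354
[-1.59 -0.02  0.48] [ 0.001 -0.039  0.005]
[-1.57 -0.01  0.54] [ 0.001 -0.039  0.005]
[-1.54  0.    0.6 ] [ 0.001 -0.039  0.005]
[-1.52  0.01  0.66] [ 0.001 -0.039  0.005]
[-1.49  0.02  0.72] [ 0.001 -0.039  0.005]
[-1.46  0.02  0.78] [ 0.001 -0.039  0.005]
[-1.43  0.03  0.83] [ 0.001 -0.039  0.005]
[-1.4   0.04  0.89] [ 0.001 -0.039  0.005]
```

```bash
python3 -m pendant '[[[-1.6,0,0.3,0,-0.039,0.006,0],[-1.6,0,0.4,0,-0.039,0.006,0],[-1.5,0,0.5,0,-0.039,0.006,0],[-1.5,0,0.6,0,-0.039,0.006,0],[-1.5,0,0.7,0,-0.039,0.006,0]]]'|grep -E 'pos|rot'
python3 -m pendant '[[[-1.4,0,0.8,0,-0.039,0.006,0],[-1.4,0,0.8,0,-0.039,0.005,0],[-1,0,0.6,0,-0.03,0,0],[0,0,0,0,0,0,0],[0,0,0,0,0,0,0]]]'|grep -E 'pos|rot|force'
python3 - <<'E'
from h import *
where(.0157);delta(bed(.042,.035-.0157),RE)
E
```

```text
ee_pos: [0.5152, -0.2305, 0.1613]
tcp_rot: [179.9, 11.6, 150.5]
ee_pos: [0.5524, -0.2523, 0.1478]
tcp_rot: [179.8, 18.0, 149.7]
wrist_force: [-0.3, -0.8, -1.9]
bed x,y,h(mm) [ 57.7  -7.1 124. ] rot err [-0.16  0.03  0.24]
d [1.57 0.68 8.9 ] w [ 0.003 -0.001 -0.004]
```

```bash
python3 -m pendant '[[[0.4,0.2,1.2,0.002,0,-0.002,0],[0.4,0.2,1.5,0.001,0,-0.002,0],[0.3,0.15,1.6,0,0,0,0],[0.1,0,1.5,0,0,0,0],[0,0,1,0,0,0,0]]]'|grep -E 'pos|rot'
python3 -m pendant '[[[0,0,0.3,0,0,0,0],[0,0,0,0,0,0,0],[0,0,0,0,0,0,0]]]'|grep -E 'rot|force'
python3 - <<'E'
from h import *
where(.0157);delta(bed(.042,.02-.0157),RE)
E
```

```text
ee_pos: [0.5632, -0.2511, 0.0786]
tcp_rot: [-180.0, 17.9, 150.0]
tcp_rot: [-179.9, 17.6, 150.1]
wrist_force: [-0.2, -0.8, -0.9]
bed x,y,h(mm) [41.6 -0.6 49.5] rot err [ 0.03  0.43 -0.06]
d [-0.06  0.06  2.95] w [-0.001 -0.008  0.001]
```

```bash
python3 -m pendant '[[[0,0.05,0.7,0,-0.006,0,0],[0,0,0.9,0,0,0,0],[0,0,0.7,0,0,0,0],[0,0,0.3,0,0,0,0],[0,0,0,0,0,0,0]]]'|grep -E 'force'
python3 -m pendant '[[[0,0,0,0,0,0,0],[0,0,0,0,0,0,0]]]'|grep -E 'force'
python3 - <<'E'
from h import *
where(.0157);delta(bed(.040,.012-.0157),RE)
E
```

```text
wrist_force: [-0.2, -0.1, -1.8]
wrist_force: [-0.3, 0.6, -2.0]
bed x,y,h(mm) [43.3  0.  22.8] rot err [ 0.02 -0.11 -0.04]
d [0.33 0.   1.08] w [-0.     0.002  0.001]
```

```bash
python3 -m pendant '[[[0.1,0,0.5,0,0.001,0,0],[0,0,0.2,0,0,0,0],[0,0,0,0,0,0,0]]]'|grep -E 'force'; python3 -c "
from h import *
where(.0157)"
for i in 1 2 3; do python3 -m pendant '[[[0,0,0.2,0,0,0,0],[0,0,0,0,0,0,0]]]'|grep -E 'force';python3 -c "
from h import *
where(.0157)"; done
```

```text
wrist_force: [-0.1, -1.1, -1.6]
bed x,y,h(mm) [42.8  0.  15.9] rot err [ 0.01 -0.12 -0.04]
wrist_force: [0.5, 0.4, -1.9]
bed x,y,h(mm) [42.8  0.  13.7] rot err [ 0.01 -0.12 -0.04]
wrist_force: [-0.4, -0.0, -2.4]
bed x,y,h(mm) [42.9  0.  11.6] rot err [ 0.01 -0.13 -0.04]
wrist_force: [-0.4, 0.3, -1.6]
bed x,y,h(mm) [43.2  0.1  9.6] rot err [ 0.01 -0.16 -0.04]
```

```bash
for i in 1 2 3 4 5 6; do python3 -m pendant '[[[0.25,0,0.02,0,0.0005,0,0],[0,0,0,0,0,0,0]]]'|grep -E 'force';python3 -c "
from h import *
where(.0157)"; done
```

```text
wrist_force: [0.3, 0.3, -2.5]
bed x,y,h(mm) [40.8  0.1  9.4] rot err [ 0.01 -0.14 -0.04]
wrist_force: [0.5, 0.7, -2.4]
bed x,y,h(mm) [38.2  0.1  9.4] rot err [ 0.   -0.14 -0.04]
wrist_force: [0.2, -0.5, -2.0]
bed x,y,h(mm) [35.5  0.1  9.4] rot err [-0.   -0.12 -0.04]
wrist_force: [-0.5, 0.4, -1.5]
bed x,y,h(mm) [32.9  0.1  9.4] rot err [-0.   -0.11 -0.04]
wrist_force: [1.6, -0.5, -1.8]
bed x,y,h(mm) [31.   0.2  9.5] rot err [-0.01 -0.18 -0.03]
wrist_force: [-0.1, 0.0, -2.4]
bed x,y,h(mm) [31.4  0.2 10.4] rot err [-0.01 -0.49 -0.01]
```

Stop reached at x≈31 mm. Level, press, release, back off, and check.

```bash
python3 -m pendant '[[[0.05,0,0.1,0,0.006,0,0],[0.08,0,0.06,0,0,0,0],[0,0,0,0,0,0,0]]]'|grep -E 'force';python3 -c "
from h import *
where(.0157)"
python3 -m pendant '[[[0,0,0,0,0,0,65],[0,0,0,0,0,0,65],[0,0,0,0,0,0,65],[0,0,0,0,0,0,65],[0,0,0,0,0,0,65]]]'|grep -E 'force|open'
python3 -m pendant '[[[-0.1,0,-1,0,0,0,65],[0,0,-2,0,0,0,65],[0,0,-3,0,0,0,65],[0,0,-3,0,0,0,65],[0,0,-2,0,0,0,65]]]'|grep -E 'pos|rot|force|open'
python3 -m pendant '[[[-1.5,0,-1,0,0,0,65],[-1.5,0,-1,0,0,0,65],[0,0,0,0,0,0,65],[0,0,0,0,0,0,65]]]'|grep -E 'pos|rot|force'
python3 - <<'E'
from h import *
a,p,x=cmask('small_flange',.06,name='w20')
print('expect small',proj([bed(0,.02,.019),bed(0,.02,-.019),bed(.064,.02,-.019),bed(.064,.02,.019)],*a[1:]).round(1).tolist())
c,_=cv2.findContours(p,0,1);print('seen',cv2.boxPoints(cv2.minAreaRect(max(c,key=cv2.contourArea))).round(1).tolist())
b=a[0][60:340,150:490,::-1]
s=shot('side','side1')[0]
cv2.imwrite('pics/v16.png',np.vstack([cv2.resize(b,(460,379),interpolation=2)[:, :460],cv2.resize(s[100:220,290:430,::-1],(460,221),interpolation=2)]))
E
```

```text
wrist_force: [0.3, -0.9, -0.7]
bed x,y,h(mm) [31.   0.2  9.3] rot err [-0.02 -0.22 -0.01]
wrist_force: [-1.0, -0.4, 0.5]
opening: 0.0554
ee_pos: [0.5304, -0.2317, 0.1332]
tcp_rot: [-179.9, 17.4, 150.0]
wrist_force: [0.6, 0.2, 0.3]
opening: 0.0555
ee_pos: [0.5506, -0.243, 0.1727]
tcp_rot: [180.0, 18.0, 150.0]
wrist_force: [0.8, 0.0, -1.3]
small_flange 0.62 [296.9, 132.7, 335.9, 196.2] circ [ 556.9 -247.3   36.9] rect [ 557.2 -246.7] [37.6 70.6] 59.0
expect small [[337.2, 129.5], [296.7, 129.5], [298.1, 194.7], [335.8, 194.7]]
seen [[297.0, 129.0], [336.0, 129.0], [336.0, 194.0], [297.0, 194.0]]
```

View pics/v16.png

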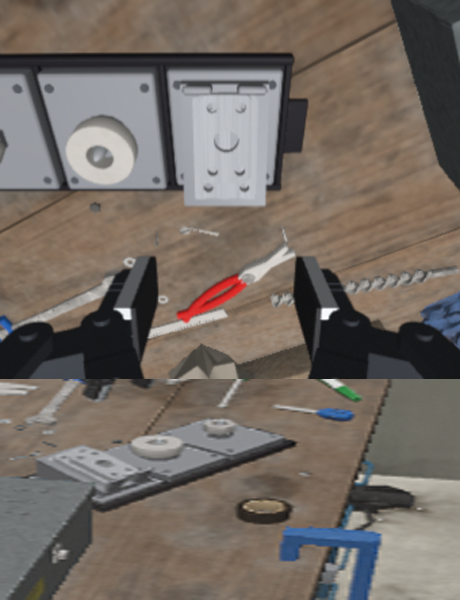

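The last picture shows both plates lying flat, centred and square against the lugs. The bearing sits on its pin, and the nut on its own (side view, (218,428)). Handing in.

Run:
```python
from h import *
st();bot.job_done()
```

```text
t 53.55 p [ 0.55   -0.2427  0.1711] r [-180.     17.87  150.04] F [-0.5 -0.  -0.1] op 0.0553 q [-22.7  -7.6  -9.   70.8  -2.2   6.9]
the job is handed in; nothing more can be done
```

The kit is loaded and handed in at 53.6 s, with the robot clear and touching nothing. The order was bearing over the round-seat pin, M20 nut over the hex-seat pin, large flange on the shelf, then the small flange on top. I left the blank plate and the smaller nut alone.

**Last checks:**
- **Bearing and nut:** each was lowered until it met its seat at the height predicted from its pick, within about 0.2 mm. The final wrist picture shows the bearing on its pin, and the side picture shows the nut on its seat.
- **Plates:** each was slid down until it stalled at the stop. From above, the small flange's outline matches the expected place within about 2 px (roughly 1 mm), and so did the large flange's before it was covered. Both look flat and centred.

**Problems on the way:**
- **First bearing grasp:** it closed on air, because the fingertips sit about 2 cm behind the reported TCP. Nothing was disturbed, and I corrected for it afterwards.
- **Stop position:** the stop face was about 3 mm farther uphill than my first estimate. I corrected it from the picture before lowering the large flange.
- **Contact force:** the wrist force showed almost nothing at contacts, so I judged contact by the motion stalling.
- **Not re-measured:** I checked the large flange's position only visually once the small one was on top.

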